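# Lock the tube carousel and clear the sorter's catch tray

### The job

Make the tube sorter safe and clear it: turn the blue carousel by its black bar until the hole in its red tongue lines up with the hole in the yellow ear, and push the orange-handled lock pin down through both, fully home. Only then move every carton from the catch tray into the blue tote, right way up in a single layer, and when they are all in, press the green button fully down to report the tray cleared. Leave the pin in, and don't disturb the jar, racks and other things around.

Things in the scene. Friction and masses are not known exactly. Their poses are not given: they have to be found in the camera images.
- carousel (a joint): Angle of the carousel (blue disc 176 mm across, top at 68 mm, vertical axis), positive anticlockwise from above. At 0 its tongue's hole lies over the ear's hole; starts at 0.6 to 1.7, range -0.6 to 2.1. Turns with a light drag (0.15 N m) and stays where it is left. Tubes with yellow caps stand on it 64 mm from the axis, up to 90 mm over the table
- carousel_grip (a point): Centre of the black bar by which the carousel is turned, on the axis, 118 mm over the table; the bar is 80 mm long along this frame's y, 16 mm thick along its x, 30 mm tall (103 to 133 mm over the table). The frame turns with the carousel
- tongue_hole (a point): Centre of the upper mouth of the hole in the carousel's red tongue (44 x 40 mm plate, 8 mm thick, top at 68 mm over the table), 115 mm from the axis; the hole is 15 mm wide and goes through. z up
- ear_hole (a point): Centre of the upper mouth of the hole in the fixed yellow ear (50 x 56 mm plate, 20 mm thick, top at 57 mm over the table), 115 mm from the carousel's axis, which lies in this frame's +x direction; the hole is 15 mm wide and goes through, with free space below it. The tongue passes 3 mm above the ear
- lock_pin: Lock pin, 110 g, origin at its lower tip, z up to its handle. Steel shank 12 mm thick, the lowest 12 mm tapered to 4; a 29 mm flange from 50 to 56 mm that rests on the tongue when home (tip then 18 mm over the table, 39 mm under the ear's top); orange round handle, 22 mm across, from 56 to 92 mm. Starts upright in its block, flange resting on it, tip 10 mm over the table
- pin_tip (a point): The pin's lower tip (same as the origin of lock_pin)
- pin_block: Grey park block of the pin, fixed, 56 x 56 x 60 mm tall, origin under its centre, with a 16 mm hole from above. It may stand on either side of the jar, the green button on the other
- clear_button (a joint): Travel of the green push button, 0 to 0.006 m (fully down, about 5 N); springs back by itself
- clear_button_top (a point): Centre of the top face of the green button (36 mm across, on a white housing), released; pressed straight down
- catch_tray: Fixed aluminium catch tray, outside 210 (its x) x 280 (its y) x 22 mm tall, walls and floor 5 mm; origin under its centre
- tote: Fixed blue tote, open at the top, outside 270 (its x) x 180 (its y) x 55 mm tall, walls and floor 5 mm; origin under its centre
- carton1: Sealed white carton with a yellow band round it and a blue label on top, 52 (its x) x 36 (its y) x 32 mm tall, 42 to 84 g, origin under its centre; 4 to 6 such cartons are present, starting upright in the catch tray
- carton2: Sealed white carton with a yellow band round it and a blue label on top, 52 (its x) x 36 (its y) x 32 mm tall, 42 to 84 g, origin under its centre; 4 to 6 such cartons are present, starting upright in the catch tray
- carton3: Sealed white carton with a yellow band round it and a blue label on top, 52 (its x) x 36 (its y) x 32 mm tall, 42 to 84 g, origin under its centre; 4 to 6 such cartons are present, starting upright in the catch tray
- carton4: Sealed white carton with a yellow band round it and a blue label on top, 52 (its x) x 36 (its y) x 32 mm tall, 42 to 84 g, origin under its centre; 4 to 6 such cartons are present, starting upright in the catch tray
- carton5: Sealed white carton with a yellow band round it and a blue label on top, 52 (its x) x 36 (its y) x 32 mm tall, 42 to 84 g, origin under its centre; 4 to 6 such cartons are present, starting upright in the catch tray
- carton6: Sealed white carton with a yellow band round it and a blue label on top, 52 (its x) x 36 (its y) x 32 mm tall, 42 to 84 g, origin under its centre; 4 to 6 such cartons are present, starting upright in the catch tray
- jar: Bystander: small amber jar with white cap, 36 mm across, 50 mm tall, between the pin block and the green button; origin under its centre
- rack_a: Bystander: white tube rack with yellow caps, 110 (x) x 70 x 63 mm, beyond the carousel on the left; origin under its centre
- rack_b: Bystander: white tube rack with red caps, 110 (x) x 70 x 63 mm, at the far right; origin under its centre
- sanitizer: Bystander: clear bottle 60 mm across, 140 mm tall, near right; origin under its centre
- mouse: Bystander: black computer mouse, 100 (x) x 58 x 30 mm, on the left; origin under its centre
- marker: Bystander: blue marker pen, 130 mm long (x), 12 mm thick, on the right; origin under its centre
- tip_box: Bystander: white and yellow pipette tip box, 120 (x) x 85 x 50 mm, beyond the carousel; origin under its centre

How it is judged (in metres and radians):
On the way, in this order (a step that is already met when the one before it is completed fails the run):
1. the carousel is turned so that the holes line up, and the lock pin is through both, fully home (z of pin_tip in the frame of ear_hole below -0.034 m and horizontal distance between pin_tip and ear_hole below 0.008 m and angle between lock_pin's own z axis and vertical below 0.15 rad and value of joint carousel between -0.06 and 0.06 rad), for 0.3 s.
2. every carton stands on the floor of the tote, right way up, with the pin still home (all of step 1 and x of carton1 in the frame of tote between -0.13 and 0.13 m and y of carton1 in the frame of tote between -0.085 and 0.085 m and z of carton1 in the frame of tote between -0.005 and 0.02 m and angle between each of carton1, carton2, carton3, carton4, carton5, carton6's own z axis and vertical below 0.25 rad and x of carton2 in the frame of tote between -0.13 and 0.13 m and y of carton2 in the frame of tote between -0.085 and 0.085 m and z of carton2 in the frame of tote between -0.005 and 0.02 m and x of carton3 in the frame of tote between -0.13 and 0.13 m and y of carton3 in the frame of tote between -0.085 and 0.085 m and z of carton3 in the frame of tote between -0.005 and 0.02 m and x of carton4 in the frame of tote between -0.13 and 0.13 m and y of carton4 in the frame of tote between -0.085 and 0.085 m and z of carton4 in the frame of tote between -0.005 and 0.02 m and x of carton5 in the frame of tote between -0.13 and 0.13 m and y of carton5 in the frame of tote between -0.085 and 0.085 m and z of carton5 in the frame of tote between -0.005 and 0.02 m and x of carton6 in the frame of tote between -0.13 and 0.13 m and y of carton6 in the frame of tote between -0.085 and 0.085 m and z of carton6 in the frame of tote between -0.005 and 0.02 m), for 0.3 s.
3. the green button is pressed fully down, all cartons being in the tote (x of carton1 in the frame of tote between -0.13 and 0.13 m and y of carton1 in the frame of tote between -0.085 and 0.085 m and z of carton1 in the frame of tote between -0.005 and 0.02 m and angle between each of carton1, carton2, carton3, carton4, carton5, carton6's own z axis and vertical below 0.25 rad and x of carton2 in the frame of tote between -0.13 and 0.13 m and y of carton2 in the frame of tote between -0.085 and 0.085 m and z of carton2 in the frame of tote between -0.005 and 0.02 m and x of carton3 in the frame of tote between -0.13 and 0.13 m and y of carton3 in the frame of tote between -0.085 and 0.085 m and z of carton3 in the frame of tote between -0.005 and 0.02 m and x of carton4 in the frame of tote between -0.13 and 0.13 m and y of carton4 in the frame of tote between -0.085 and 0.085 m and z of carton4 in the frame of tote between -0.005 and 0.02 m and x of carton5 in the frame of tote between -0.13 and 0.13 m and y of carton5 in the frame of tote between -0.085 and 0.085 m and z of carton5 in the frame of tote between -0.005 and 0.02 m and x of carton6 in the frame of tote between -0.13 and 0.13 m and y of carton6 in the frame of tote between -0.085 and 0.085 m and z of carton6 in the frame of tote between -0.005 and 0.02 m and value of joint clear_button above 0.0045 m), for 0.05 s.
At the end, for the whole second after the job is handed in: Pin through tongue and ear, tip 34 mm or more under the ear's top, within 8 mm of its hole's axis, tilt under 0.15 rad, carousel within 0.06 rad of 0; every carton at rest inside the tote, underside under 20 mm above the tote's, tilt under 0.25 rad; button released (all of step 2 and value of joint clear_button below 0.002 m and linear speed of each of lock_pin, carton1, carton2, carton3, carton4, carton5, carton6 below 0.02 m/s); the robot touches nothing.
It fails at once if a carton is put into the tote before the pin is home (not (z of pin_tip in the frame of ear_hole below -0.03 m and horizontal distance between pin_tip and ear_hole below 0.008 m and angle between lock_pin's own z axis and vertical below 0.15 rad and value of joint carousel between -0.06 and 0.06 rad) and ((x of carton1 in the frame of tote between -0.13 and 0.13 m and y of carton1 in the frame of tote between -0.085 and 0.085 m and z of carton1 in the frame of tote below 0.06 m) or (x of carton2 in the frame of tote between -0.13 and 0.13 m and y of carton2 in the frame of tote between -0.085 and 0.085 m and z of carton2 in the frame of tote below 0.06 m) or (x of carton3 in the frame of tote between -0.13 and 0.13 m and y of carton3 in the frame of tote between -0.085 and 0.085 m and z of carton3 in the frame of tote below 0.06 m) or (x of carton4 in the frame of tote between -0.13 and 0.13 m and y of carton4 in the frame of tote between -0.085 and 0.085 m and z of carton4 in the frame of tote below 0.06 m) or (x of carton5 in the frame of tote between -0.13 and 0.13 m and y of carton5 in the frame of tote between -0.085 and 0.085 m and z of carton5 in the frame of tote below 0.06 m) or (x of carton6 in the frame of tote between -0.13 and 0.13 m and y of carton6 in the frame of tote between -0.085 and 0.085 m and z of carton6 in the frame of tote below 0.06 m))).
It fails at once if a bystander is moved more than 40 mm (distance of any of jar, rack_a, rack_b, sanitizer, mouse, marker, tip_box from where it was at the start of the episode above 0.04 m).
Of carton1, carton2, carton3, carton4, carton5, carton6 only 4 to 6 are there at a start; the rules pass over those that are not, and their reading is None.
At some moment in a run one of carton1, carton2, carton3, carton4, carton5, carton6 may be knocked a few centimetres aside while the robot is not near it.
It also fails if it takes over 210 s, if anything falls off the work surface, if the arm or the gripper's body presses on something with over 40 N, if the wrist force passes 120 N, or if a joint passes its speed limit or range.

### The arm

A 6-joint arm with a two-finger parallel gripper is mounted at the origin on the work surface. World frame = base frame: x ahead of the robot, y to its left, z up, the work surface at z = 0. Lengths are in m, angles in degrees, forces in N, time in s.
With the tool pointing down it reaches from about 0.4 to 0.825 m from the base axis. Payload 7 kg.
Tool frame: the origin (TCP) lies between the finger pads; the fingertips stand 25 mm ahead of it and the grasp point (between the pads) lies 6 mm ahead of it; z points along the fingers, y is the line along which they close (so a half turn about z gives the same grasp; the last joint's range is limited). The gripper opens to 88 mm and grips with 3 to 60 N. Pads are 19 mm wide; open, the fingers measure 130 mm over their backs; the gripper's body (78 mm by 193 mm) begins 47 mm behind the grasp point.
Start: joints at [87.611, 20.546, 0.682, 0, -70.136, -16.507], TCP at [0.219, 0.639, 0.252] pointing down, gripper open.
Joint ranges: [-176.03, 176.03], [-82.01, 121.73], [-58.28, 71.71], [-173.87, 95.51], [-174.79, -0.11], [-173.66, 173.66]. Speed limits (degrees/s): [136.94, 136.94, 172.46, 180, 180, 180].

### API

Orientations are given as [roll, pitch, yaw] about the fixed x, y, z axes, in that order (R = Rz(yaw) Ry(pitch) Rx(roll)).
In Python, from plant import ctrl gives the robot as it stands.
- The arm moves only by the tool send_path, called after "Call:" as name(argument=value, ...), one argument or row to a line, values as JSON. Schema: {"type":"object","properties":{"ticks":{"type":"object","properties":{"tx":{"type":"array","items":{"type":"number"},"minItems":1,"maxItems":8},"ty":{"type":"array","items":{"type":"number"},"minItems":1,"maxItems":8},"tz":{"type":"array","items":{"type":"number"},"minItems":1,"maxItems":8},"rz":{"type":"array","items":{"type":"number"},"minItems":1,"maxItems":8},"aperture":{"type":"array","items":{"type":"number"},"minItems":1,"maxItems":8}},"additionalProperties":false,"required":["tx","ty","tz","rz","aperture"]},"only":{"type":"string"},"quiet":{"type":"boolean"},"lines":{"type":"string"}},"required":["ticks"],"additionalProperties":false}. ticks is an object with one list for each field, all of the same length, 1 to 8, a row being the entries at one place: tx, ty, tz (the shift in normalised numbers (1 is 500 mm)), rz (a turn about the tool's z in parts of the range, where 1.0 means 90 degrees), aperture (the finger opening in m); each row is the pose to reach, as a shift and turn from the pose commanded when the call began, along the tool's axes at that moment; what a row does not reach only later rows make up. A row lasts 1/8 s, in which the tool goes at most 0.0625 m and 10.7 degrees, less where a joint would pass 70% of its speed; a pose out of reach is approached as far as the arm can. The fingers move at their own pace and stop on an object; the grip force is fixed at half the most. Time passes only in rows, so rows that do not move let the fingers close. The tool returns the time, the measured TCP pose, the force, the opening and the grip force at its end. only (a regular expression) keeps the lines of the reply that match it, lines (a string "A,B") keeps lines A to B, and quiet returns only ok. Shift and turn numbers lie between -1 and 1, and a call with a number outside is refused. Input that does not fit is refused with a message, and nothing moves.
- ctrl.get_obs(): the state, without advancing time (a new reading comes with each control period).
- ctrl.snapshot(name): name is "side" or "top" or "wrist"; returns a dict with "frame" (400x640x3 uint8, red, green, blue), "z_map" (400x640 float32, m along the optical axis (not along the pixel's ray), 0 where there is no reading), "fovy" (degrees; the focal length in pixels is half the picture's height over the tangent of half this angle, whatever the lens; pixels are square), "cx", "cy" (the principal point, pixels), "k1" (the pictures are not rectified: a ray, as slopes to the right and down, at radius r is drawn at 1 + k1 r^2 times it, then the intrinsics apply), "R" (3x3) and "t" (3): a world point X has camera coordinates R X + t; the wrist camera has in their place "T_tool_cam" (4x4, takes a point from camera to tool coordinates, whose origin is the TCP and whose axes are the flange's). Camera axes: x right, y down, z forward; pixel columns grow to the right and rows downward; lengths in m; the calibration is good to about 2 mm. A picture is of the moment at which its call begins: read the wrist's pose just before it.
- ctrl.close_job(): hands the job in; it is judged then, once.
The state is a dict: "clock": time; "joint_pos": joint angles; "qvel": joint speeds; "tau": joint torques, N m; "tool_pos": TCP position; "orientation": TCP orientation; "force": force on the tool from outside, world axes, zero at the start; "moment": the same for the moment, N m; "opening": finger opening in m; "gripper_force": force on a finger pad.
Only numpy, scipy, OpenCV 4.12 (cv2) and the standard library are available. Lean on these libraries where they do the work, as an engineer would, in place of code of your own. Each camera call takes 0.05 s, during which the arm holds its last target. There are 200 camera calls.

## Working session

There is one attempt and no reset: what is moved stays moved. The work goes in short steps, Python scripts to look and compute and a tool call to move; the robot and the scene stay as the last step left them, time stands still between calls to the robot, and variables do not carry over. Pictures are saved under pics/ and viewed, at most 14 in all, crops included, and the job is handed in when it is done.

```bash
ls; mkdir -p pics; cat > h.py <<'E'
import numpy as np, cv2, sys
from plant import ctrl
from scipy.spatial.transform import Rotation as Ro
def cam(name):
    o=ctrl.get_obs(); s=ctrl.snapshot(name)
    f=200/np.tan(np.radians(s["fovy"])/2); s["f"]=f
    if name=="wrist":
        T=np.eye(4); T[:3,:3]=Ro.from_euler("xyz",o["orientation"],degrees=True).as_matrix(); T[:3,3]=o["tool_pos"]
        M=np.linalg.inv(T@np.array(s["T_tool_cam"])); s["R"],s["t"]=M[:3,:3],M[:3,3]
    s["R"]=np.array(s["R"]); s["t"]=np.array(s["t"]).ravel()
    return s
def rays(s,uv):
    uv=np.atleast_2d(np.asarray(uv,float)); d=(uv-[s["cx"],s["cy"]])/s["f"]; q=d.copy()
    for _ in range(30): q=d/(1+s["k1"]*(q**2).sum(1,keepdims=True))
    D=np.c_[q,np.ones(len(q))]
    return D,-s["R"].T@s["t"],D@s["R"]
def plane(s,uv,z):
    _,C,W=rays(s,uv); return C+W*((z-C[2])/W[:,2])[:,None]
def depth(s,uv):
    D,C,W=rays(s,uv); u=np.round(np.atleast_2d(uv)).astype(int)
    return C+W*s["z_map"][u[:,1],u[:,0]][:,None]
def cloud(s):
    v,u=np.mgrid[0:400,0:640]; P=depth(s,np.c_[u.ravel(),v.ravel()]).reshape(400,640,3)
    P[s["z_map"]==0]=np.nan; return P
def proj(s,X):
    c=np.atleast_2d(X)@s["R"].T+s["t"]; q=c[:,:2]/c[:,2:]; q=q*(1+s["k1"]*(q**2).sum(1,keepdims=True))
    return q*s["f"]+[s["cx"],s["cy"]]
def save(s,name): cv2.imwrite("pics/"+name,cv2.cvtColor(s["frame"],cv2.COLOR_RGB2BGR))
def hsv(s): return cv2.cvtColor(s["frame"],cv2.COLOR_RGB2HSV)
def comps(m,amin=30):
    n,L,st,c=cv2.connectedComponentsWithStats(m.astype(np.uint8)); return [(L==i,st[i,4],c[i]) for i in range(1,n) if st[i,4]>=amin]
def totool(p):
    o=ctrl.get_obs(); R=Ro.from_euler("xyz",o["orientation"],degrees=True).as_matrix(); return R.T@(np.array(p)-o["tool_pos"])
E
python3 - <<'E'
from h import *
np.set_printoptions(precision=4,suppress=True)
for n in("top","side","wrist"):
    s=cam(n); save(s,n+"0.png"); print(n,s["f"],s["k1"],s["cx"],s["cy"],"C",-s["R"].T@s["t"])
print(ctrl.get_obs())
E
```

```text
pics
plant.py
top 382.0881524156592 -0.09274736418595761 319.66545435822496 201.98652086073838 C [0.4076 0.0219 1.3047]
side 390.1218049655699 -0.02194638274819009 322.5841188341208 200.44743985772675 C [ 0.4732 -0.7993  1.0838]
wrist 314.0520179130834 0.00036998158847617753 316.43659134049057 197.74325542319608 C [0.2801 0.618  0.3836]
{'clock': 0.15, 'joint_pos': array([ 87.6112,  20.5796,   0.6475,  -0.0145, -70.1343, -16.5087]), 'qvel': array([ 0.0822, -0.107 ,  0.1679,  0.0498,  0.0337,  0.0001]), 'tau': array([ -0.0007, -58.3278,  29.3288,   7.0012,   0.0088,  -0.0001]), 'tool_pos': array([0.2185, 0.6383, 0.2509]), 'orientation': array([179.9324,  -0.0058, -18.9024]), 'force': array([-0.2947,  0.069 ,  0.2498]), 'moment': array([ 0.0107, -0.0572,  0.0139]), 'gripper_force': 0.0, 'opening': 0.08746182455594981}
```

View pics/top0.png

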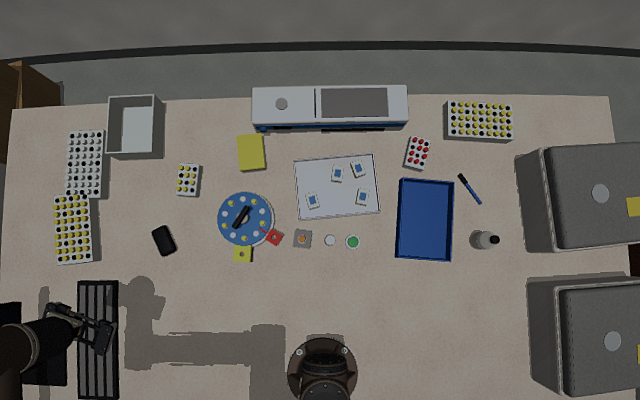

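View pics/side0.png

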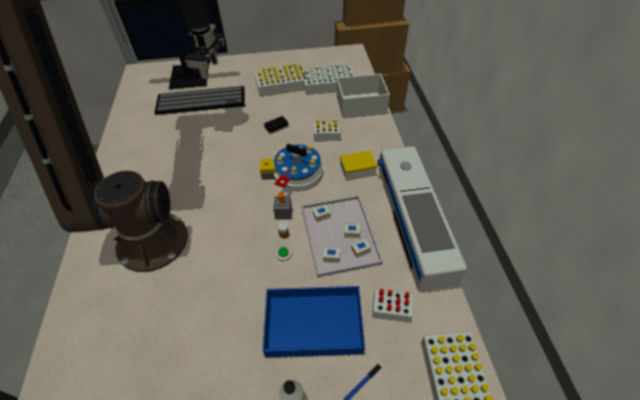

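The top view shows the carousel at (246,218), ear at (242,254), tongue at (275,237), pin at (302,239), jar at (330,240), button at (352,241), tray at (337,187) with 4 cartons, and tote at (424,219). The side view agrees: 4 cartons.

```bash
cat > meas.py <<'E'
from h import *
np.set_printoptions(precision=4,suppress=True)
T=cam("top"); S=cam("side")
def tri(a,b):
    _,C1,W1=rays(T,a); _,C2,W2=rays(S,b); A=np.c_[W1[0],-W2[0]]
    k=np.linalg.lstsq(A,C2-C1,rcond=None)[0]; p,q=C1+k[0]*W1[0],C2+k[1]*W2[0]
    return (p+q)/2,np.linalg.norm(p-q)
def near(s,uv,m):
    c=comps(m,8); c=[x for x in c if np.hypot(*(x[2]-uv))<25]
    return max(c,key=lambda x:x[1])
H,G=hsv(T),hsv(S)
def col(H,lo,hi,s0=100,v0=60): return (H[...,0]>=lo)&(H[...,0]<=hi)&(H[...,1]>s0)&(H[...,2]>v0)
spec={"ear":(20,34,120,80,(242,254),(266,166)),"tongue":(0,6,130,60,(275,237),(283,181)),"tonguehi":(172,179,130,60,(275,237),(283,181)),
"orange":(7,19,130,60,(302,239),(282,199)),"green":(45,80,100,50,(352,241),(284,253)),"disc":(98,120,110,50,(240,215),(298,163)),"tote":(98,125,110,20,(424,219),(314,320))}
for n,(lo,hi,s0,v0,a,b) in spec.items():
    try:
        A=near(T,a,col(H,lo,hi,s0,v0)); B=near(S,b,col(G,lo,hi,s0,v0)); p,e=tri(A[2],B[2])
        print(n,A[1],A[2],B[1],B[2],"tri",p,"err",e,"depth",np.nanmedian(cloud(T)[A[0]],0))
    except ValueError: print(n,"none")
P=cloud(T)
for z,a in((.032,None),):
    for m,ar,c in comps(col(H,98,120,100,50),8):
        if 295<c[0]<380 and 150<c[1]<215: print("label",ar,c,plane(T,[c],.037)[0],np.nanmedian(P[m],0))
for m,ar,c in comps(col(G,98,120,100,50),8):
    if 300<c[0]<385 and 195<c[1]<275: print("labelS",ar,c,plane(S,[c],.037)[0])
for k,c in(("jar",(330,240)),("pin",(302,239)),("table",(300,300)),("traymid",(330,190))): print(k,P[c[1],c[0]])
E
python3 meas.py
python3 - <<'E'
import cv2
a=cv2.imread("pics/top0.png")[145:275,205:385]; b=cv2.imread("pics/side0.png")[135:285,240:390]
cv2.imwrite("pics/crop0.png",cv2.resize(a,None,fx=4.4,fy=4.4,interpolation=cv2.INTER_CUBIC))
E
```

```text
ear 264 [241.8939 253.125 ] 203 [266.867  165.3202] tri [0.4032 0.2511 0.0466] err 0.0005961526952270709 depth [0.4031 0.2492 0.056 ]
tongue 140 [273.4929 237.0429] 89 [281.618  181.3596] tri [0.4522 0.145  0.0646] err 0.0002232812546483672 depth [0.4522 0.1447 0.0667]
tonguehi none
orange 33 [301.6061 238.4848] 56 [280.9107 197.2679] tri [0.4447 0.0537 0.0857] err 0.0005719732857931152 depth [0.4452 0.0522 0.1007]
green 79 [352.6456 241.4684] 69 [282.8986 251.2174] tri [ 0.4319 -0.1156  0.0184] err 0.0008867142608275201 depth [ 0.4326 -0.1159  0.0213]
disc 1614 [243.8916 218.3439] 690 [297.2826 163.9188] tri [0.517  0.2442 0.0435] err 0.0002132717920780474 depth [0.515  0.2364 0.0669]
tote 4455 [424.3556 219.3499] 6499 [312.854  321.8098] tri [ 0.4981 -0.3635  0.0226] err 0.0009814974150840216 depth [ 0.499  -0.3683  0.0054]
label 37 [358.     167.5946] [ 0.68   -0.1418  0.037 ] [ 0.6807 -0.1418  0.0368]
label 37 [337.2432 172.7297] [ 0.6639 -0.0706  0.037 ] [ 0.6639 -0.0703  0.036 ]
label 38 [362.3684 195.8684] [ 0.5827 -0.1525  0.037 ] [ 0.5823 -0.152   0.0372]
label 41 [311.9024 199.6585] [0.5743 0.0175 0.037 ] [0.5733 0.0172 0.0373]
labelS 20 [321.1 209.9] [0.5752 0.0183 0.037 ]
labelS 26 [351.7692 227.5   ] [ 0.6647 -0.0698  0.037 ]
labelS 27 [361. 245.] [ 0.6808 -0.1413  0.037 ]
labelS 30 [331.1    251.6667] [ 0.5829 -0.1517  0.037 ]
jar [ 0.4378 -0.038   0.0542]
pin [0.4423 0.0521 0.1001]
table [0.2414 0.0663 0.0017]
traymid [ 0.611  -0.046   0.0018]
```

View pics/crop0.png

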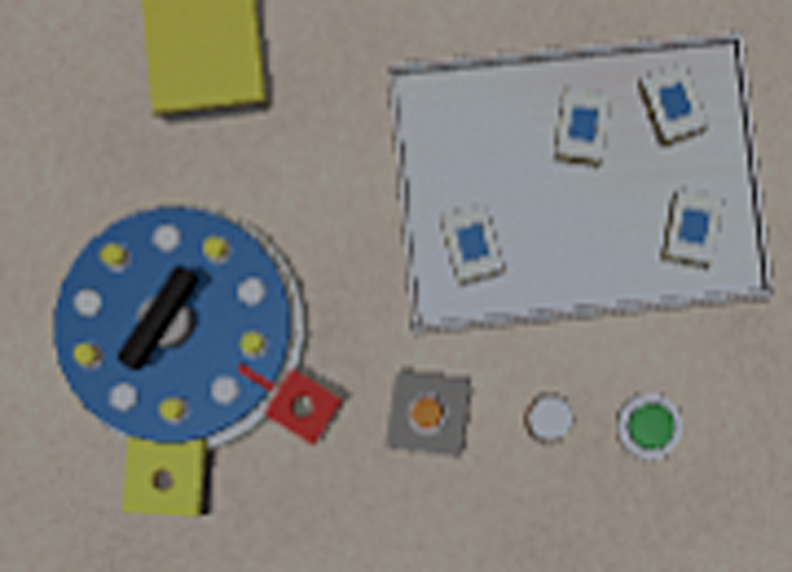

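The crop shows the ear hole at about top px (241.8,254.1), the tongue hole at (273.6,237), and the bar lying from (234,226) to (248,208).

```bash
cat > m2.py <<'E'
from h import *
np.set_printoptions(precision=4,suppress=True)
T=cam("top"); H=hsv(T); P=cloud(T)
d=(H[...,0]>98)&(H[...,0]<120)&(H[...,1]>110)&(H[...,2]>50)
b=max([c for c in comps(d,500) if c[2][0]<300],key=lambda c:c[1])[0]
cnt=max(cv2.findContours(b.astype(np.uint8),0,cv2.CHAIN_APPROX_NONE)[0],key=cv2.contourArea)
hull=cv2.convexHull(cnt)[:,0,:]; W=plane(T,hull,.068)[:,:2]
(c,r)=cv2.minEnclosingCircle(W.astype(np.float32)); print("disc",c,r)
ear=plane(T,[[241.8,254.1]],.057)[0]; ton=plane(T,[[273.6,237.0]],.068)[0]
for n,p in(("ear",ear),("tongue",ton)): v=p[:2]-c; print(n,p,np.hypot(*v),np.degrees(np.arctan2(v[1],v[0])))
# bar from depth
m=(P[...,2]>.1)&(P[...,2]<.14)&(np.hypot(P[...,0]-c[0],P[...,1]-c[1])<.06)
q=P[m]; (cc,sz,ang)=cv2.minAreaRect(q[:,:2].astype(np.float32)); bx=cv2.boxPoints((cc,sz,ang))
e=max([bx[1]-bx[0],bx[2]-bx[1]],key=np.linalg.norm); print("bar",len(q),cc,sz,np.degrees(np.arctan2(e[1],e[0])),np.median(q,0))
E
python3 m2.py; python3 -c "
from h import *
print(totool([.512,.236,.3]),ctrl.get_obs()['orientation'])"
```

```text
disc (0.5152010321617126, 0.24111308157444) 0.0869377925992012
ear [0.3998 0.2495 0.057 ] 0.1156682091975537 175.8531081011068
tongue [0.4521 0.1443 0.068 ] 0.11555537271259325 -123.07955393533285
bar 189 (0.5164238810539246, 0.24145002663135529) (0.032058387994766235, 0.07755369693040848) -17.459497 [0.5141 0.239  0.13  ]
[ 0.40797686  0.28575548 -0.04855595] [ 1.79966387e+02 -5.02248294e-03 -1.88998966e+01]
```

Careful with the scale: shifts go in shares of 500 mm and turns go in shares of 90 degrees. That gives: 0.41 m is 0.82, 0.28 m is 0.56, 14 degrees is 0.1556.

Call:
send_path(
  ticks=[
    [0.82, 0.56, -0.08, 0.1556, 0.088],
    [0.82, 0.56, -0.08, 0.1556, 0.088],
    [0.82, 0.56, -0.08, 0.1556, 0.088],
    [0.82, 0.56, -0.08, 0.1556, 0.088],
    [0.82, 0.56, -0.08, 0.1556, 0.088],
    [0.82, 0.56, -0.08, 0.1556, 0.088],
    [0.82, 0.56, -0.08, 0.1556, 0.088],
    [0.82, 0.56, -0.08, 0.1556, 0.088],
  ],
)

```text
refused: ticks: the value is not of type 'object' (schema: type "object"). Nothing was moved.
```

The call was refused and nothing moved: it wants an object with one list for each field. Same move again in that form.

Call:
send_path(
  ticks={"tx":[0.82, 0.82, 0.82, 0.82, 0.82, 0.82, 0.82, 0.82], "ty":[0.56, 0.56, 0.56, 0.56, 0.56, 0.56, 0.56, 0.56], "tz":[-0.08, -0.08, -0.08, -0.08, -0.08, -0.08, -0.08, -0.08], "rz":[0.1556, 0.1556, 0.1556, 0.1556, 0.1556, 0.1556, 0.1556, 0.1556], "aperture":[0.088, 0.088, 0.088, 0.088, 0.088, 0.088, 0.088, 0.088]},
)

```text
clock: 1.3
tool_pos: [0.5167, 0.2391, 0.2921]
orientation: [-180.0, -0.0, -32.9]
force: [0.5, 0.3, 0.5]
opening: 0.0878
gripper_force: 0.0
```

Call:
send_path(
  ticks={"tx":[0, 0], "ty":[0, 0], "tz":[0, 0], "rz":[0, 0], "aperture":[0.088, 0.088]},
)

```text
clock: 1.55
tool_pos: [0.5158, 0.2406, 0.2914]
orientation: [180.0, 0.0, -33.0]
force: [-0.4, -0.3, -0.1]
opening: 0.088
gripper_force: 0.0
```

```bash
python3 - <<'E'
from h import *
s=cam("wrist"); save(s,"w1.png"); print(ctrl.get_obs()["tool_pos"],ctrl.get_obs()["orientation"], s["R"],-s["R"].T@s["t"])
E
```

```text
[0.51549237 0.24125187 0.29142694] [ 1.79994780e+02  1.44871690e-02 -3.28906112e+01] [[-5.44665954e-01 -8.38653042e-01 -2.72433673e-04]
 [-8.13268983e-01  5.28100820e-01  2.44342149e-01]
 [-2.04774414e-01  1.33306411e-01 -9.69689043e-01]] [0.57041251 0.20577934 0.42430332]
```

View pics/w1.png

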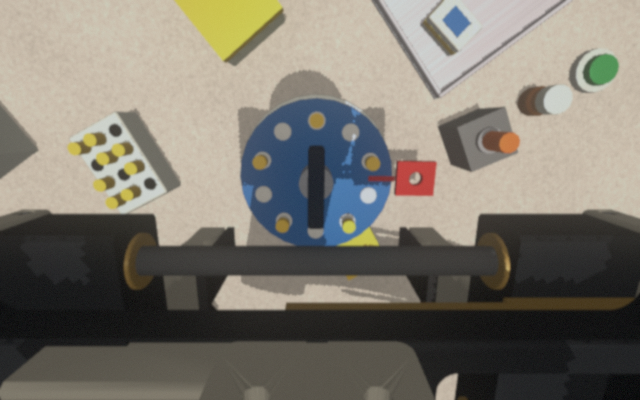

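The wrist view shows the bar upright at (316,188), centred between the fingers; the tongue hole at (415,178); the pin handle at (505,142); the button at (601,69).

```bash
python3 - <<'E'
from h import *
np.set_printoptions(precision=4,suppress=True)
s=cam("wrist");P=cloud(s);H=hsv(s)
m=(P[...,2]>.12)&(P[...,2]<.145)&(np.hypot(P[...,0]-.515,P[...,1]-.241)<.055)
q=P[m];r=cv2.minAreaRect(q[:,:2].astype(np.float32));print("bar",r,np.median(q,0))
c=comps((H[...,0]<6)&(H[...,1]>130)&(H[...,2]>60),200)
t=max(c,key=lambda x:x[1]);r=cv2.minAreaRect(plane(s,np.argwhere(t[0])[:,::-1],.068)[:,:2].astype(np.float32));print("tongue",r,np.nanmedian(P[t[0]],0))
print("hole",plane(s,[[415.5,178.5]],.068))
o=max(comps((H[...,0]>=7)&(H[...,0]<19)&(H[...,1]>130)&(P[...,2]>.095)&(P[...,2]<.108),30),key=lambda x:x[1]);print("pin top",o[1],o[2],plane(s,[o[2]],.102),np.nanmedian(P[o[0]],0))
g=max(comps((H[...,0]>45)&(H[...,0]<80)&(H[...,1]>100),30),key=lambda x:x[1]);print("btn",plane(s,[g[2]],.021),np.nanmedian(P[g[0]],0))
E
```

```text
bar ((0.5163863897323608, 0.24155613780021667), (0.015911124646663666, 0.07881176471710205), 56.73698043823242) [0.5184 0.2406 0.1324]
tongue ((0.4530639946460724, 0.14712010324001312), (0.04383602365851402, 0.03855573758482933), 57.080841064453125) [0.4532 0.1469 0.0677]
hole [[0.452  0.1471 0.068 ]]
pin top 332 [508.488  141.9277] [[0.4452 0.0558 0.102 ]] [0.4451 0.0555 0.1016]
btn [[ 0.4319 -0.114   0.021 ]] [ 0.4321 -0.1135  0.0215]
```

To row units: 0.166 m is 0.332, 0.12 m is 0.24.

Call:
send_path(
  ticks={"tx":[0, 0, 0, 0, 0, 0, 0], "ty":[0, 0, 0, 0, 0, 0, 0], "tz":[0.12, 0.24, 0.332, 0.332, 0.332, 0.332, 0.332], "rz":[0, 0, 0, 0, 0, 0, 0], "aperture":[0.06, 0.05, 0.04, 0.04, 0.005, 0.005, 0.005]},
)

```text
clock: 2.52
tool_pos: [0.5169, 0.2417, 0.1292]
orientation: [-179.8, -0.1, -32.8]
force: [-4.2, -4.8, 13.7]
opening: 0.0239
gripper_force: 7.1
```

Call:
send_path(
  ticks={"tx":[0, 0, 0, 0, 0, 0, 0, 0], "ty":[0, 0, 0, 0, 0, 0, 0, 0], "tz":[0, 0, 0, 0, 0, 0, 0, 0], "rz":[0.1, 0.2, 0.3, 0.4, 0.5, 0.6, 0.6778, 0.6778], "aperture":[0.005, 0.005, 0.005, 0.005, 0.005, 0.005, 0.005, 0.005]},
)

```text
clock: 3.52
tool_pos: [0.516, 0.2406, 0.1292]
orientation: [-179.9, 0.1, -94.0]
force: [-8.1, -4.2, 19.4]
opening: 0.0163
gripper_force: 33.7
```

To row units: -0.17 m is -0.34, -0.12 m is -0.24.

Call:
send_path(
  ticks={"tx":[0, 0, 0, 0, 0, 0, 0, 0], "ty":[0, 0, 0, 0, 0, 0, 0, 0], "tz":[0, 0, 0, -0.12, -0.24, -0.34, -0.34, -0.34], "rz":[0, 0, 0, 0, 0, 0, 0, 0], "aperture":[0.005, 0.04, 0.05, 0.088, 0.088, 0.088, 0.088, 0.088]},
)

```text
clock: 4.53
tool_pos: [0.5157, 0.241, 0.2966]
orientation: [-179.9, 0.1, -93.9]
force: [-0.1, 0.1, -0.5]
opening: 0.0812
gripper_force: 0.0
```

```bash
python3 - <<'E'
from h import *
np.set_printoptions(precision=4,suppress=True)
s=cam("wrist"); save(s,"w2.png"); T=cam("top"); save(T,"t2.png");H=hsv(T)
def hole(m,z,im,s):
    t=max(comps(m,60),key=lambda x:x[1]); 
    return t
red=max(comps((H[...,0]<6)&(H[...,1]>130)&(H[...,2]>60),40),key=lambda x:x[1]);print("red top",red[1],plane(T,[red[2]],.068))
P=cloud(s);m=(P[...,2]>.12)&(P[...,2]<.145)&(np.hypot(P[...,0]-.515,P[...,1]-.241)<.055)
r=cv2.minAreaRect(P[m][:,:2].astype(np.float32));print("bar",r)
a=s["frame"][60:260,200:520]; b=T["frame"][195:275,205:333]
a=cv2.resize(a,(640,400),interpolation=cv2.INTER_CUBIC); b=cv2.resize(b,(320,200),interpolation=cv2.INTER_CUBIC)
c=np.zeros((600,640,3),np.uint8);c[:400]=a;c[400:,:320]=b
cv2.imwrite("pics/c2.png",c[...,::-1])
E
```

```text
red top 94 [[0.4015 0.241  0.068 ]]
bar ((0.5157946944236755, 0.24166980385780334), (0.07944691181182861, 0.01598072610795498), 88.61579132080078)
```

View pics/c2.png

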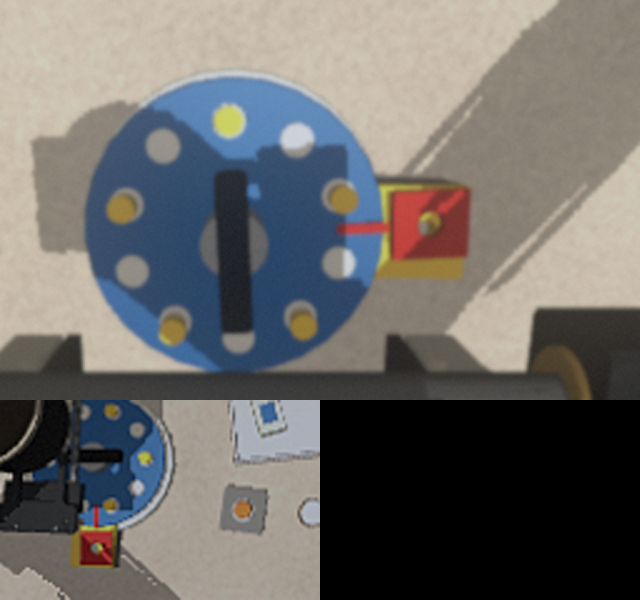

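The wrist crop shows that the tongue has not gone quite far enough: the yellow strip is wider below it (rows 258–278) than above it (rows 183–190).

```bash
cat > al.py <<'E'
from h import *
np.set_printoptions(precision=4,suppress=True)
s=cam("wrist");H=hsv(s);h=H[...,0].astype(int);S=H[...,1]
for nm,m,z in(("ear",(h>=19)&(h<34)&(S>120),.057),("tongue",(h<7)&(S>130),.068)):
    v,u=np.nonzero(m); X=plane(s,np.c_[u,v],z); k=(abs(X[:,0]-.40)<.05)&(abs(X[:,1]-.245)<.045); X=X[k]
    xs=np.arange(.385,.412,.002); e=[]
    for x in xs:
        y=X[abs(X[:,0]-x)<.001][:,1]
        if len(y)>2: e.append((x,y.min(),y.max()))
    e=np.array(e); print(nm,k.sum(),X[:,:2].min(0),X[:,:2].max(0)); print(np.c_[e,e[:,1:].mean(1)])
    for j in(1,2): print("slope deg",np.degrees(np.arctan(np.polyfit(e[:,0],e[:,j],1)[0])))
E
python3 al.py
```

```text
ear 639 [0.379  0.2212] [0.4497 0.2804]
[[0.385  0.27   0.2801 0.2751]
 [0.387  0.2699 0.28   0.2749]
 [0.389  0.2238 0.2798 0.2518]
 [0.391  0.2236 0.2797 0.2516]
 [0.393  0.2236 0.2796 0.2516]
 [0.395  0.2234 0.2794 0.2514]
 [0.397  0.2232 0.2793 0.2513]
 [0.399  0.2232 0.2792 0.2512]
 [0.401  0.223  0.279  0.251 ]
 [0.403  0.2228 0.2789 0.2509]
 [0.405  0.2227 0.2787 0.2507]
 [0.407  0.2226 0.2786 0.2506]
 [0.409  0.2224 0.2785 0.2505]
 [0.411  0.2223 0.2783 0.2503]]
slope deg -52.01767132609353
slope deg -3.901466564195152
tongue 1161 [0.3801 0.225 ] [0.4495 0.2642]
[[0.385  0.2264 0.264  0.2452]
 [0.387  0.2262 0.2638 0.245 ]
 [0.389  0.2261 0.2636 0.2448]
 [0.391  0.2259 0.2636 0.2447]
 [0.393  0.2258 0.2634 0.2446]
 [0.395  0.2268 0.2632 0.245 ]
 [0.397  0.2255 0.2632 0.2443]
 [0.399  0.2253 0.263  0.2442]
 [0.401  0.2253 0.2628 0.244 ]
 [0.403  0.2251 0.2627 0.2439]
 [0.405  0.225  0.2626 0.2438]
 [0.407  0.2259 0.2636 0.2448]
 [0.409  0.2259 0.2635 0.2447]
 [0.411  0.2257 0.2634 0.2445]]
slope deg -1.784406774558967
slope deg -1.437991112424492
```

To row units: 0.164 m is 0.328, 0.12 m is 0.24, 3 degrees is 0.0333.

Call:
send_path(
  ticks={"tx":[0, 0, 0, 0, 0, 0, 0, 0], "ty":[0, 0, 0, 0, 0, 0, 0, 0], "tz":[0.12, 0.24, 0.328, 0.328, 0.328, 0.328, 0.328, 0.328], "rz":[0, 0, 0, 0, 0, 0, 0, 0.0333], "aperture":[0.06, 0.05, 0.04, 0.04, 0.005, 0.005, 0.005, 0.005]},
)

```text
clock: 5.68
tool_pos: [0.516, 0.2413, 0.1328]
orientation: [-179.9, 0.1, -96.9]
force: [-1.3, 1.0, 2.1]
opening: 0.016
gripper_force: 29.0
```

Call:
send_path(
  ticks={"tx":[0, 0, 0, 0, 0, 0, 0, 0], "ty":[0, 0, 0, 0, 0, 0, 0, 0], "tz":[0, 0, 0, 0, -0.12, -0.24, -0.328, -0.328], "rz":[0, 0, 0, 0, 0, 0, 0, 0], "aperture":[0.005, 0.005, 0.04, 0.05, 0.088, 0.088, 0.088, 0.088]},
)

```text
clock: 6.68
tool_pos: [0.5173, 0.2417, 0.2998]
orientation: [-179.7, 0.3, -96.9]
force: [0.5, 1.0, -0.2]
opening: 0.0707
gripper_force: 0.0
```

```bash
python3 al.py
```

```text
ear 657 [0.3755 0.2206] [0.4499 0.2806]
[[0.385  0.2242 0.2806 0.2524]
 [0.387  0.224  0.2801 0.2521]
 [0.389  0.2238 0.28   0.2519]
 [0.391  0.2235 0.2798 0.2517]
 [0.393  0.2233 0.2795 0.2514]
 [0.395  0.2242 0.2793 0.2517]
 [0.397  0.2239 0.2791 0.2515]
 [0.399  0.2238 0.2788 0.2513]
 [0.401  0.2235 0.2785 0.251 ]
 [0.403  0.2232 0.2784 0.2508]
 [0.405  0.223  0.2781 0.2505]
 [0.407  0.2228 0.2779 0.2504]
 [0.409  0.2225 0.2777 0.2501]
 [0.411  0.2223 0.2774 0.2498]]
slope deg -3.5561919143187186
slope deg -6.7366946752256975
tongue 1135 [0.3796 0.2306] [0.4499 0.2708]
[[0.385  0.2337 0.2706 0.2522]
 [0.387  0.2334 0.2704 0.2519]
 [0.389  0.2331 0.2701 0.2516]
 [0.391  0.233  0.2698 0.2514]
 [0.393  0.2327 0.2707 0.2517]
 [0.395  0.2324 0.2706 0.2515]
 [0.397  0.2333 0.2703 0.2518]
 [0.399  0.2332 0.2702 0.2517]
 [0.401  0.2317 0.2699 0.2508]
 [0.403  0.2315 0.2696 0.2505]
 [0.405  0.2312 0.2695 0.2503]
 [0.407  0.2311 0.2692 0.2501]
 [0.409  0.2308 0.2689 0.2498]
 [0.411  0.2306 0.2686 0.2496]]
slope deg -6.745684229484975
slope deg -3.8025048226318647
```

```bash
python3 - <<'E'
from h import *
np.set_printoptions(precision=4,suppress=True)
s=cam("wrist");H=hsv(s);h=H[...,0].astype(int)
m=((h<7)&(H[...,1]>130)); X=plane(s,np.c_[np.nonzero(m)[1],np.nonzero(m)[0]],.068)
k=(abs(X[:,0]-.40)<.023)&(abs(X[:,1]-.25)<.03); mm=np.zeros(m.shape,np.uint8); v,u=np.nonzero(m); mm[v[k],u[k]]=1
c,hi=cv2.findContours(mm,cv2.RETR_CCOMP,cv2.CHAIN_APPROX_NONE)
for i,cc in enumerate(c):
    if hi[0][i][3]>=0 and len(cc)>8:
        p=cv2.minEnclosingCircle(plane(s,cc[:,0],.068)[:,:2].astype(np.float32)); print("hole",p,cc[:,0].mean(0))
r=cv2.minAreaRect(X[k][:,:2].astype(np.float32));print(r)
print(totool([.445,.0555,.26]))
E
python3 m2.py | grep disc
```

```text
hole ((0.40218663215637207, 0.2508181035518646), 0.008754308335483074) [415.0263 171.5263]
((0.40191125869750977, 0.250733882188797), (0.03870547190308571, 0.043101534247398376), 85.38247680664062)
[0.1925 0.0479 0.0354]
disc (0.5156797766685486, 0.2400219738483429) 0.0862015038728714
```

To row units: 0.192 m is 0.384, 0.19 m is 0.38, -80 degrees is -0.8889.

Call:
send_path(
  ticks={"tx":[0.1, 0.2, 0.3, 0.38, 0.384, 0.384, 0.384, 0.384], "ty":[0.024, 0.048, 0.072, 0.096, 0.096, 0.096, 0.096, 0.096], "tz":[0.02, 0.04, 0.06, 0.07, 0.07, 0.07, 0.07, 0.07], "rz":[-0.1111, -0.2222, -0.3333, -0.4444, -0.5556, -0.6667, -0.7778, -0.8889], "aperture":[0.088, 0.088, 0.088, 0.088, 0.088, 0.088, 0.088, 0.088]},
)

```text
clock: 7.82
tool_pos: [0.4444, 0.0556, 0.2591]
orientation: [179.9, 0.1, -16.6]
force: [0.6, -0.1, -0.4]
opening: 0.0876
gripper_force: 0.0
```

Call:
send_path(
  ticks={"tx":[0, 0, 0, 0], "ty":[0, 0, 0, 0], "tz":[0, 0, 0, 0], "rz":[-0.1111, -0.1889, -0.1889, -0.1889], "aperture":[0.088, 0.088, 0.088, 0.088]},
)

```text
clock: 8.32
tool_pos: [0.4448, 0.0559, 0.2599]
orientation: [180.0, 0.1, -0.1]
force: [0.1, 0.3, 0.3]
opening: 0.0878
gripper_force: 0.0
```

```bash
cat > pin.py <<'E'
from h import *
np.set_printoptions(precision=4,suppress=True)
s=cam("wrist"); P=cloud(s);H=hsv(s); save(s,sys.argv[1])
o=max(comps((H[...,0]>=5)&(H[...,0]<19)&(H[...,1]>130)&(P[...,2]>float(sys.argv[2])-.005)&(P[...,2]<float(sys.argv[2])+.008),30),key=lambda x:x[1])
uv=np.argwhere(o[0])[:,::-1]; z=np.nanmedian(P[o[0]][:,2]); c=cv2.minEnclosingCircle(plane(s,uv,z)[:,:2].astype(np.float32)); print("pin top",o[1],o[2],z,c)
print(ctrl.get_obs()["tool_pos"],"tool",totool([*c[0],z]))
E
python3 pin.py w3.png .102
```

```text
pin top 363 [318.7713 188.405 ] 0.10160576046319253 ((0.4455215036869049, 0.05420155078172684), 0.010558570735156536)
[0.4449 0.056  0.26  ] tool [0.0007 0.0017 0.1584]
```

View pics/w3.png

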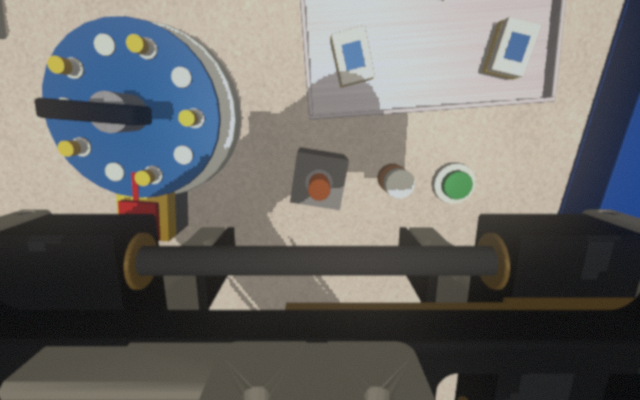

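The pin handle is centred at (319,188), the jar at (397,180) is clear, and the tongue sits over the ear at (138,210).

To row units: 0.166 m is 0.332, 0.001 m is 0.002.

Call:
send_path(
  ticks={"tx":[0.002, 0.002, 0.002, 0.002, 0.002, 0.002, 0.002, 0.002], "ty":[0.002, 0.002, 0.002, 0.002, 0.002, 0.002, 0.002, 0.002], "tz":[0.12, 0.24, 0.332, 0.332, 0.332, 0.332, 0.332, 0.332], "rz":[0, 0, 0, 0, 0, 0, 0, 0], "aperture":[0.088, 0.088, 0.06, 0.03, 0.01, 0.01, 0.01, 0.01]},
)

```text
clock: 9.38
tool_pos: [0.4465, 0.0553, 0.0954]
orientation: [-179.9, -0.1, 0.1]
force: [0.0, 0.7, 0.0]
opening: 0.0333
gripper_force: 0.0
```

Call:
send_path(
  ticks={"tx":[0, 0, 0, 0], "ty":[0, 0, 0, 0], "tz":[-0.06, -0.12, -0.2, -0.2], "rz":[0, 0, 0, 0], "aperture":[0.01, 0.01, 0.01, 0.01]},
)

```text
clock: 9.88
tool_pos: [0.4478, 0.0558, 0.1978]
orientation: [-179.8, -0.3, 0.1]
force: [-0.2, 0.4, -0.4]
opening: 0.0101
gripper_force: 0.0
```

```bash
python3 pin.py w4.png .195; python3 -c "
from h import *
print(totool([.402,.2508,.2]))"
```

```text
[-0.04439414 -0.19542138 -0.00375138]Traceback (most recent call last):
  File "pin.py", line 4, in <module>
    o=max(comps((H[...,0]>=5)&(H[...,0]<19)&(H[...,1]>130)&(P[...,2]>float(sys.argv[2])-.005)&(P[...,2]<float(sys.argv[2])+.008),30),key=lambda x:x[1])
ValueError: max() iterable argument is empty
```

The fingers had not closed yet when I lifted. Opening and looking again.

To row units: -0.06 m is -0.12.

Call:
send_path(
  ticks={"tx":[0, 0, 0, 0], "ty":[0, 0, 0, 0], "tz":[-0.12, -0.12, -0.12, -0.12], "rz":[0, 0, 0, 0], "aperture":[0.05, 0.05, 0.05, 0.05]},
)

```text
clock: 10.42
tool_pos: [0.4454, 0.0548, 0.2531]
orientation: [179.9, 0.1, 0.1]
force: [0.3, -0.2, 0.1]
opening: 0.044
gripper_force: 0.0
```

```bash
python3 pin.py w4.png .102
```

```text
pin top 375 [317.4827 190.488 ] 0.10156838565515675 ((0.44543442130088806, 0.054613739252090454), 0.01062656007707119)
[0.4455 0.0548 0.2532] tool [ 0.0003 -0.      0.1517]
```

Pin undisturbed.

To row units: 0.159 m is 0.318, 0.12 m is 0.24.

Call:
send_path(
  ticks={"tx":[0, 0, 0, 0, 0, 0, 0, 0], "ty":[0, 0, 0, 0, 0, 0, 0, 0], "tz":[0.12, 0.24, 0.318, 0.318, 0.318, 0.318, 0.318, 0.318], "rz":[0, 0, 0, 0, 0, 0, 0, 0], "aperture":[0.044, 0.044, 0.044, 0.044, 0.005, 0.005, 0.005, 0.005]},
)

```text
clock: 11.48
tool_pos: [0.4469, 0.0554, 0.097]
orientation: [-179.9, -0.1, 0.1]
force: [-1.5, -1.3, 8.4]
opening: 0.0214
gripper_force: 30.0
```

Call:
send_path(
  ticks={"tx":[0, 0, 0, 0, 0, 0, 0, 0], "ty":[0, 0, 0, 0, 0, 0, 0, 0], "tz":[0, 0, 0, -0.06, -0.12, -0.2, -0.2, -0.2], "rz":[0, 0, 0, 0, 0, 0, 0, 0], "aperture":[0.005, 0.005, 0.005, 0.005, 0.005, 0.005, 0.005, 0.005]},
)

```text
clock: 12.48
tool_pos: [0.4457, 0.055, 0.1954]
orientation: [-180.0, -0.0, 0.1]
force: [-0.3, -0.7, -1.6]
opening: 0.021
gripper_force: 30.0
```

```bash
python3 -c "
from h import *
s=cam('wrist');save(s,'w5.png');s=cam('side');cv2.imwrite('pics/s5.png',cv2.resize(s['frame'][100:240,200:400],None,fx=4,fy=4,interpolation=cv2.INTER_CUBIC)[...,::-1])
print(totool([.402,.2508,.2]))"
```

```text
[-0.04310391 -0.19611827 -0.00534101]
```

View pics/s5.png

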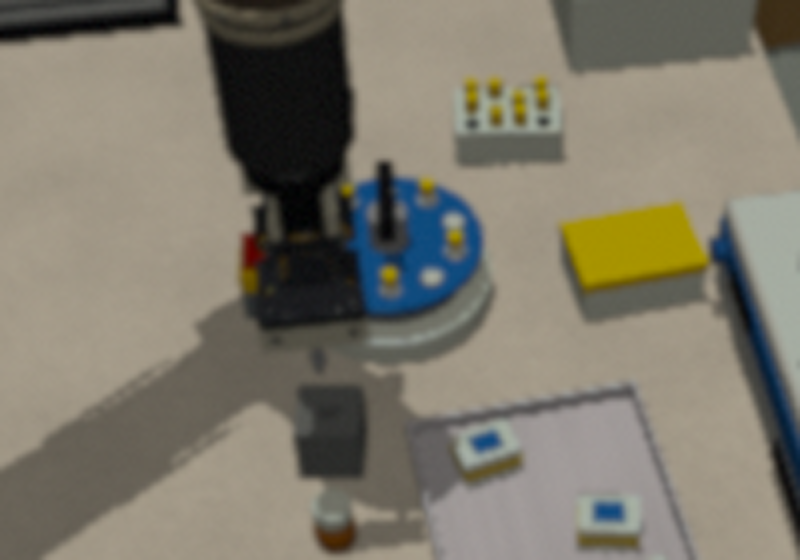

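The pin is held, with its tip at (317,358) above the block and clear of it. Moving over the hole.

To row units: -0.196 m is -0.392, -0.043 m is -0.086.

Call:
send_path(
  ticks={"tx":[-0.026, -0.052, -0.078, -0.086, -0.086, -0.086, -0.086], "ty":[-0.12, -0.24, -0.34, -0.392, -0.392, -0.392, -0.392], "tz":[-0.01, -0.01, -0.01, -0.01, -0.01, -0.01, -0.01], "rz":[0, 0, 0, 0, 0, 0, 0], "aperture":[0.005, 0.005, 0.005, 0.005, 0.005, 0.005, 0.005]},
)

```text
clock: 13.45
tool_pos: [0.4028, 0.25, 0.2002]
orientation: [180.0, 0.0, 0.0]
force: [0.4, -0.5, -1.0]
opening: 0.0216
gripper_force: 30.0
```

```bash
python3 -c "
from h import *
s=cam('side');cv2.imwrite('pics/s6.png',cv2.resize(s['frame'][120:220,220:340],None,fx=5,fy=5,interpolation=cv2.INTER_CUBIC)[...,::-1])
print(proj(s,[[.402,.2508,.068],[.402,.2508,.113]]), totool([.403,.2508,.2]))
s=cam('top');save(s,'t6.png')"
```

```text
[[265.76513021 161.33068929]
 [264.24727167 152.4193065 ]] [ 0.00011404 -0.00070592  0.00036758]
```

View pics/s6.png

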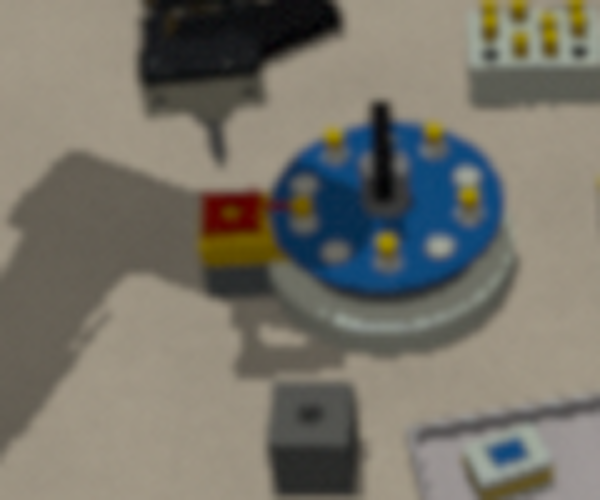

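The tip is at px (264.2,152.6), within half a pixel of where it should be over the hole. Inserting.

To row units: 0.097 m is 0.194, 0.095 m is 0.19.

Call:
send_path(
  ticks={"tx":[0, 0, 0, 0, 0, 0, 0, 0], "ty":[0, 0, 0, 0, 0, 0, 0, 0], "tz":[0.06, 0.09, 0.11, 0.13, 0.15, 0.17, 0.19, 0.194], "rz":[0, 0, 0, 0, 0, 0, 0, 0], "aperture":[0.005, 0.005, 0.005, 0.005, 0.005, 0.005, 0.005, 0.005]},
)

```text
clock: 14.55
tool_pos: [0.4031, 0.2516, 0.1044]
orientation: [-180.0, -0.0, 0.2]
force: [-11.9, -1.7, 30.5]
opening: 0.0209
gripper_force: 30.0
```

Call:
send_path(
  ticks={"tx":[0, 0, 0, 0, 0], "ty":[0, 0, 0, 0, 0], "tz":[0, 0, 0, 0, 0], "rz":[0, 0, 0, 0, 0], "aperture":[0.005, 0.05, 0.05, 0.05, 0.05]},
)

```text
clock: 15.18
tool_pos: [0.4028, 0.2509, 0.1034]
orientation: [180.0, 0.0, 0.1]
force: [-0.2, 0.5, -0.5]
opening: 0.0495
gripper_force: 0.0
```

Call:
send_path(
  ticks={"tx":[0, 0, 0, 0, 0], "ty":[0, 0, 0, 0, 0], "tz":[-0.1, -0.2, -0.3, -0.3, -0.3], "rz":[0, 0, 0, 0, 0], "aperture":[0.05, 0.05, 0.05, 0.05, 0.05]},
)

```text
clock: 15.8
tool_pos: [0.4024, 0.2508, 0.2531]
orientation: [-180.0, 0.0, 0.1]
force: [-0.2, 0.2, -0.8]
opening: 0.0498
gripper_force: 0.0
```

```bash
python3 pin.py w7.png .110; python3 -c "
from h import *
np.set_printoptions(precision=4,suppress=True)
s=cam('side');cv2.imwrite('pics/s7.png',cv2.resize(s['frame'][120:220,220:340],None,fx=5,fy=5,interpolation=cv2.INTER_CUBIC)[...,::-1])
s=cam('wrist');P=cloud(s);m=(P[...,2]>.12)&(P[...,2]<.145)&(np.hypot(P[...,0]-.515,P[...,1]-.241)<.055);print(cv2.minAreaRect(P[m][:,:2].astype(np.float32)))
print(ctrl.get_obs()['tool_pos'])"
```

```text
pin top 418 [315.5024 194.4019] 0.10955880781430813 ((0.40125223994255066, 0.2523155212402344), 0.010987606830894947)
[0.4023 0.2505 0.2525] tool [-0.0009 -0.002   0.1429]
((0.5159449577331543, 0.2422613948583603), (0.0799652487039566, 0.01651984266936779), 84.97649383544922)
[0.4023 0.2505 0.2523]
```

View pics/s7.png

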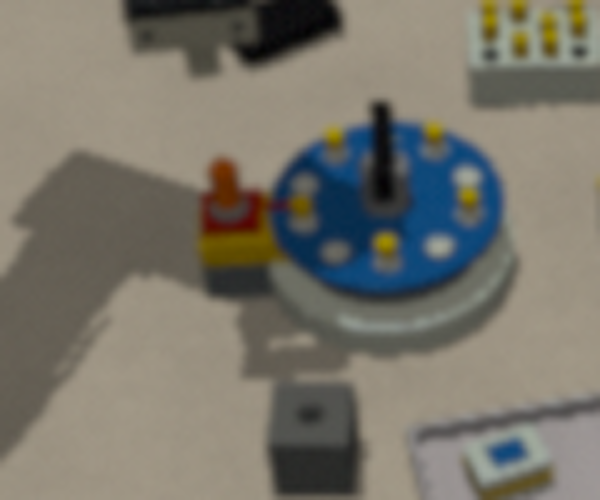

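The pin is home: its top is at 0.1096 and the flange sits on the tongue (crop (228,212)). Now surveying the tray.

Careful with the scale: shifts go in shares of 500 mm and turns go in shares of 90 degrees. That gives: 0.32 m is 0.64, 0.23 m is 0.46.

Call:
send_path(
  ticks={"tx":[0.04, 0.08, 0.12, 0.16, 0.2, 0.216, 0.216, 0.216], "ty":[0.1, 0.22, 0.34, 0.46, 0.56, 0.64, 0.64, 0.64], "tz":[-0.04, -0.08, -0.136, -0.136, -0.136, -0.136, -0.136, -0.136], "rz":[0, 0, 0, 0, 0, 0, 0, 0], "aperture":[0.06, 0.06, 0.06, 0.06, 0.06, 0.06, 0.06, 0.06]},
)

```text
clock: 16.95
tool_pos: [0.5111, -0.0689, 0.3206]
orientation: [180.0, 0.1, 0.0]
force: [0.3, 0.6, 0.0]
opening: 0.0598
gripper_force: 0.0
```

```bash
cat > car.py <<'E'
from h import *
np.set_printoptions(precision=4,suppress=True)
# list cartons by their whole top face (depth band) around each blue label
def cartons(s,lab=(98,125)):
    H=hsv(s);P=cloud(s); blue=(H[...,0]>=lab[0])&(H[...,0]<=lab[1])&(H[...,1]>90)&(P[...,2]>.028)&(P[...,2]<.046)
    out=[]
    for m,a,c in comps(blue,25):
        z=np.nanmedian(P[m][:,2]); X=plane(s,np.argwhere(m)[:,::-1],z)[:,:2]; C=X.mean(0)
        lr=cv2.minAreaRect(X.astype(np.float32))
        t=(abs(P[...,2]-z)<.006)&(np.hypot(P[...,0]-C[0],P[...,1]-C[1])<.045)&~((H[...,0]>20)&(H[...,0]<34)&(H[...,1]>110))
        t=[k for k in comps(t,20) if k[0][m].any()]
        if not t: continue
        t=max(t,key=lambda k:k[1])[0]; Y=plane(s,np.argwhere(t)[:,::-1],z)[:,:2].astype(np.float32)
        q=cv2.minAreaRect(Y); b=cv2.boxPoints(q); e=max([b[1]-b[0],b[2]-b[1]],key=np.linalg.norm); ang=(np.degrees(np.arctan2(e[1],e[0]))+90)%180-90
        out.append((np.r_[C,z],ang,np.array(q[0]),sorted(q[1]),sorted(lr[1])))
    return out
if __name__=="__main__":
    s=cam("wrist"); 
    if len(sys.argv)>1: save(s,sys.argv[1])
    o=ctrl.get_obs();print("tcp",o["tool_pos"],o["orientation"][2])
    for C,a,q,sz,l in cartons(s): print("label",C,"long axis",round(a,1),"top ctr",q,"size",np.round(sz,4),"lab",np.round(l,4))
E
python3 car.py w8.png
```

```text
tcp [ 0.5111 -0.0684  0.3208] 0.11511975470657407
label [ 0.6799 -0.1411  0.0372] long axis 17.4 top ctr [ 0.6793 -0.1405] size [0.0366 0.052 ] lab [0.0178 0.0237]
label [ 0.664  -0.0697  0.0372] long axis -10.2 top ctr [ 0.6634 -0.0697] size [0.0357 0.0523] lab [0.0177 0.0237]
label [ 0.628  -0.3696  0.0372] long axis 83.7 top ctr [ 0.628  -0.3697] size [0.0029 0.0868] lab [0.0041 0.0866]
label [ 0.5296 -0.4498  0.0368] long axis -6.6 top ctr [ 0.5298 -0.4498] size [0.0136 0.0906] lab [0.0197 0.1574]
label [ 0.5832 -0.152   0.0371] long axis -12.4 top ctr [ 0.5825 -0.1513] size [0.0364 0.0517] lab [0.0168 0.0222]
label [0.5742 0.0181 0.0372] long axis 13.9 top ctr [0.5747 0.0173] size [0.0366 0.0517] lab [0.0159 0.0219]
```

View pics/w8.png

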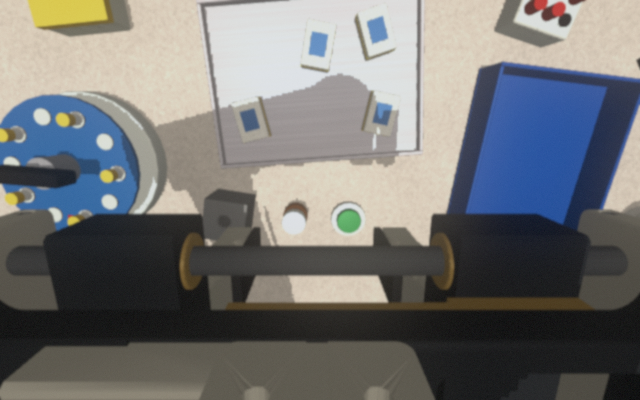

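The wrist view shows four cartons at (319,43), (376,31), (381,112) and (249,120), with sizes matching the text. Next I need the tray and tote outlines.

```bash
python3 - <<'E'
from h import *
np.set_printoptions(precision=4,suppress=True)
T=cam("top");H=hsv(T)
m=(H[...,0]>=98)&(H[...,0]<=125)&(H[...,1]>110)&(H[...,2]>20)
t=max(comps(m,500),key=lambda c:c[1]); 
cn=max(cv2.findContours(t[0].astype(np.uint8),0,cv2.CHAIN_APPROX_NONE)[0],key=cv2.contourArea)[:,0]
print("tote top",cv2.minAreaRect(plane(T,cn,.055)[:,:2].astype(np.float32)))
P=cloud(T); q=P[t[0]]; f=q[(q[:,2]<.009)]; print("floor",len(f),cv2.minAreaRect(f[:,:2].astype(np.float32)),np.median(f[:,2])); r=q[q[:,2]>.047];print("rim",len(r),cv2.minAreaRect(r[:,:2].astype(np.float32)),np.median(r[:,2]))
w=cam("wrist")
print("tray TL BR BL", plane(w,[[201,3],[422,151],[223,165],[206,20],[420,8]],.022))
E
```

```text
tote top ((0.4985603988170624, -0.35476255416870117), (0.18873415887355804, 0.2678695619106293), 83.66326141357422)
floor 3334 ((0.4973713457584381, -0.3697904944419861), (0.19732777774333954, 0.2610297203063965), 84.08018493652344) 0.0041210933035794595
rim 398 ((0.5066587328910828, -0.28293341398239136), (0.336516410112381, 0.2681236267089844), 83.6728744506836) 0.053228789297385504
tray TL BR BL [[ 0.7134  0.0748  0.022 ]
 [ 0.5336 -0.2115  0.022 ]
 [ 0.5137  0.0619  0.022 ]
 [ 0.6946  0.0703  0.022 ]
 [ 0.7085 -0.1942  0.022 ]]
```

To row units: 0.24 m is 0.48, 0.2 m is 0.4, 10.3 degrees is 0.1144.

Call:
send_path(
  ticks={"tx":[0.1, 0.2, 0.304, 0.304, 0.304, 0.304, 0.304], "ty":[0.002, 0.002, 0.002, 0.002, 0.002, 0.002, 0.002], "tz":[0.04, 0.1, 0.16, 0.28, 0.4, 0.48, 0.48], "rz":[0.1144, 0.1144, 0.1144, 0.1144, 0.1144, 0.1144, 0.1144], "aperture":[0.044, 0.044, 0.044, 0.044, 0.044, 0.044, 0.044]},
)

```text
clock: 17.98
tool_pos: [0.661, -0.0686, 0.0782]
orientation: [179.9, 0.4, -10.1]
force: [0.4, -1.0, 1.2]
opening: 0.0442
gripper_force: 0.0
```

```bash
python3 -c "
from h import *
print(totool([.6634,-.0697,.036]))"
```

```text
[0.00278488 0.00056507 0.04213797]
```

To row units: 0.043 m is 0.086, 0.001 m is 0.002.

Call:
send_path(
  ticks={"tx":[0.002, 0.002, 0.002, 0.002, 0.002, 0.002], "ty":[0, 0, 0, 0, 0, 0], "tz":[0.06, 0.086, 0.086, 0.086, 0.086, 0.086], "rz":[0, 0, 0, 0, 0, 0], "aperture":[0.044, 0.044, 0.044, 0.01, 0.01, 0.01]},
)

```text
clock: 18.73
tool_pos: [0.6653, -0.0696, 0.0402]
orientation: [-180.0, -0.1, -10.2]
force: [-1.6, 1.5, 6.9]
opening: 0.0355
gripper_force: 30.0
```

Call:
send_path(
  ticks={"tx":[0, 0, 0, 0, 0], "ty":[0, 0, 0, 0, 0], "tz":[0, -0.1, -0.2, -0.24, -0.24], "rz":[0, 0, 0, 0, 0], "aperture":[0.01, 0.01, 0.01, 0.01, 0.01]},
)

```text
clock: 19.35
tool_pos: [0.6654, -0.0697, 0.1611]
orientation: [-179.9, -0.2, -10.2]
force: [0.5, 0.1, -0.7]
opening: 0.0361
gripper_force: 30.0
```

```bash
python3 -c "
from h import *
print(totool([.589,-.354,.155]))"
```

```text
[-0.02485286  0.29337616  0.0056055 ]
```

To row units: 0.293 m is 0.586, 0.12 m is 0.24, -4 degrees is -0.0444.

Call:
send_path(
  ticks={"tx":[-0.01, -0.02, -0.03, -0.04, -0.05, -0.05, -0.05], "ty":[0.12, 0.24, 0.36, 0.48, 0.586, 0.586, 0.586], "tz":[0, 0, 0, 0, 0, 0, 0], "rz":[-0.0444, -0.0444, -0.0444, -0.0444, -0.0444, -0.0444, -0.0444], "aperture":[0.01, 0.01, 0.01, 0.01, 0.01, 0.01, 0.01]},
)

```text
clock: 20.23
tool_pos: [0.5871, -0.3536, 0.1572]
orientation: [-180.0, 0.1, -6.3]
force: [0.2, -0.0, 0.3]
opening: 0.036
gripper_force: 30.0
```

```bash
python3 -c "
from h import *
s=cam('wrist');save(s,'w9.png')
print(totool([.589,-.354,.042]))"
```

```text
[0.00165163 0.00088079 0.11551683]
```

View pics/w9.png

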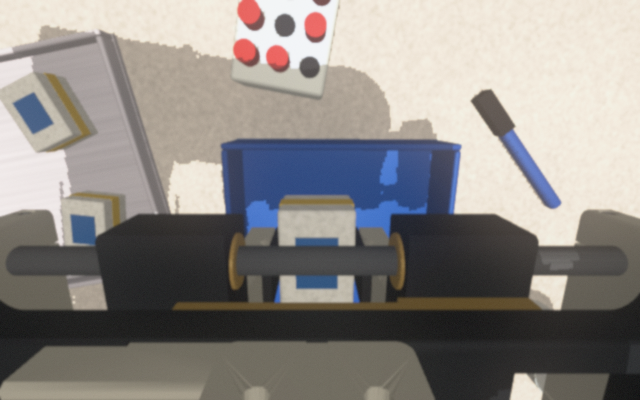

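The carton hangs level at (316,240), with the tote's far wall at row ~145 and its sides at columns 225–458, so it is well inside.

```bash
python3 -c "
from h import *
s=cam('wrist');print(plane(s,[[340,145],[225,148],[458,148]],.055))"
```

```text
[[ 0.63149375 -0.37454523  0.055     ]
 [ 0.63855294 -0.28937873  0.055     ]
 [ 0.61980243 -0.46146549  0.055     ]]
```

Call:
send_path(
  ticks={"tx":[0, 0, 0, 0, 0], "ty":[0, 0, 0, 0, 0], "tz":[0.1, 0.19, 0.224, 0.232, 0.232], "rz":[0, 0, 0, 0, 0], "aperture":[0.01, 0.01, 0.01, 0.01, 0.01]},
)

```text
clock: 20.95
tool_pos: [0.589, -0.3537, 0.044]
orientation: [180.0, -0.1, -6.1]
force: [0.9, -0.3, 0.3]
opening: 0.0359
gripper_force: 30.0
```

To row units: -0.13 m is -0.26, -0.05 m is -0.1.

Call:
send_path(
  ticks={"tx":[0, 0, 0, 0, 0, 0, 0, 0], "ty":[0, 0, 0, 0, 0, 0, 0, 0], "tz":[0.008, 0.008, 0.008, 0.008, -0.1, -0.22, -0.26, -0.26], "rz":[0, 0, 0, 0, 0, 0, 0, 0], "aperture":[0.01, 0.01, 0.05, 0.05, 0.05, 0.05, 0.05, 0.05]},
)

```text
clock: 21.95
tool_pos: [0.5886, -0.354, 0.1749]
orientation: [180.0, -0.2, -6.2]
force: [0.2, -0.6, -0.6]
opening: 0.05
gripper_force: 0.0
```

```bash
python3 -c "
from h import *
print(totool([.6793,-.1405,.14]))"
```

```text
[ 0.06695811 -0.22209727  0.03500776]
```

To row units: -0.222 m is -0.444, 0.067 m is 0.134, -23.6 degrees is -0.2622.

Call:
send_path(
  ticks={"tx":[0.03, 0.06, 0.09, 0.134, 0.134, 0.134, 0.134], "ty":[-0.1, -0.2, -0.3, -0.42, -0.444, -0.444, -0.444], "tz":[-0.04, -0.04, -0.04, -0.04, -0.04, -0.04, -0.04], "rz":[-0.0889, -0.1778, -0.2622, -0.2622, -0.2622, -0.2622, -0.2622], "aperture":[0.044, 0.044, 0.044, 0.044, 0.044, 0.044, 0.044]},
)

```text
clock: 22.82
tool_pos: [0.6777, -0.1412, 0.1919]
orientation: [-180.0, 0.1, 17.4]
force: [-0.4, -1.6, 0.8]
opening: 0.0438
gripper_force: 0.0
```

```bash
python3 car.py w10.png; python3 -c "
from h import *
print(totool([.6793,-.1405,.036]))"
```

```text
tcp [ 0.6778 -0.1415  0.1921] 17.32351052247191
label [ 0.6801 -0.1411  0.0372] long axis 17.3 top ctr [ 0.6809 -0.1408] size [0.0358 0.0507] lab [0.017 0.023]
label [ 0.58   -0.1522  0.0373] long axis -72.7 top ctr [ 0.5737 -0.1524] size [0.0283 0.05  ] lab [0.0185 0.0232]
label [ 0.5281 -0.4498  0.0319] long axis -2.9 top ctr [ 0.5329 -0.4489] size [0.0146 0.0397] lab [0.0165 0.0346]
[ 0.00190336 -0.00045802  0.15608261]
```

Call:
send_path(
  ticks={"tx":[0.004, 0.004, 0.004, 0.004, 0.004, 0.004, 0.004, 0.004], "ty":[0, 0, 0, 0, 0, 0, 0, 0], "tz":[0.12, 0.24, 0.31, 0.31, 0.31, 0.31, 0.31, 0.31], "rz":[0, 0, 0, 0, 0, 0, 0, 0], "aperture":[0.044, 0.044, 0.044, 0.044, 0.044, 0.01, 0.01, 0.01]},
)

```text
clock: 23.88
tool_pos: [0.6814, -0.1399, 0.0397]
orientation: [179.9, -0.1, 17.4]
force: [-0.8, -1.3, 7.2]
opening: 0.0357
gripper_force: 30.0
```

Call:
send_path(
  ticks={"tx":[0, 0, 0, 0, 0], "ty":[0, 0, 0, 0, 0], "tz":[0, -0.1, -0.2, -0.24, -0.24], "rz":[0, 0, 0, 0, 0], "aperture":[0.01, 0.01, 0.01, 0.01, 0.01]},
)

```text
clock: 24.5
tool_pos: [0.6814, -0.1394, 0.1604]
orientation: [179.9, -0.3, 17.4]
force: [0.4, -0.1, -1.0]
opening: 0.0362
gripper_force: 30.0
```

```bash
python3 -c "
from h import *
print(totool([.5295,-.3473,.155]))"
```

```text
[-0.20717348  0.15288421  0.00460509]
```

To row units: -0.207 m is -0.414, -0.12 m is -0.24, 23.7 degrees is 0.2633.

Call:
send_path(
  ticks={"tx":[-0.08, -0.16, -0.24, -0.32, -0.414, -0.414, -0.414], "ty":[0.06, 0.12, 0.18, 0.24, 0.306, 0.306, 0.306], "tz":[0, 0, 0, 0, 0, 0, 0], "rz":[0.0889, 0.1778, 0.2633, 0.2633, 0.2633, 0.2633, 0.2633], "aperture":[0.01, 0.01, 0.01, 0.01, 0.01, 0.01, 0.01]},
)

```text
clock: 25.38
tool_pos: [0.5281, -0.3475, 0.1566]
orientation: [-180.0, 0.1, -6.4]
force: [0.6, -0.7, -1.0]
opening: 0.036
gripper_force: 30.0
```

```bash
python3 car.py w11.png; python3 -c "
from h import *
print(totool([.5295,-.3473,.04]))"
```

```text
tcp [ 0.5286 -0.347   0.1568] -6.294007816894932
label [ 0.5732 -0.2837  0.0372] long axis -6.7 top ctr [ 0.5725 -0.2836] size [0.0036 0.0908] lab [0.0053 0.0963]
label [ 0.5882 -0.3533  0.0372] long axis -6.2 top ctr [ 0.5884 -0.3532] size [0.0357 0.0511] lab [0.0182 0.0236]
label [ 0.5315 -0.4505  0.0342] long axis -6.4 top ctr [ 0.5403 -0.4512] size [0.0056 0.0711] lab [0.0082 0.0688]
label [ 0.5824 -0.1522  0.0373] long axis -12.4 top ctr [ 0.5825 -0.1553] size [0.0397 0.0521] lab [0.018  0.0237]
[0.00101954 0.00024984 0.11683169]
```

The first carton stands flat in the tote (top 0.0372). Placing the second.

To row units: 0.12 m is 0.24, 0.116 m is 0.232.

Call:
send_path(
  ticks={"tx":[0, 0, 0, 0, 0, 0, 0, 0], "ty":[0, 0, 0, 0, 0, 0, 0, 0], "tz":[0.1, 0.2, 0.232, 0.24, 0.24, 0.24, 0.24, 0.24], "rz":[0, 0, 0, 0, 0, 0, 0, 0], "aperture":[0.01, 0.01, 0.01, 0.01, 0.01, 0.01, 0.05, 0.05]},
)

```text
clock: 26.42
tool_pos: [0.5288, -0.3476, 0.0378]
orientation: [180.0, -0.0, -6.3]
force: [0.3, -0.1, 0.7]
opening: 0.0483
gripper_force: 0.0
```

Call:
send_path(
  ticks={"tx":[0, 0, 0, 0], "ty":[0, 0, 0, 0], "tz":[-0.1, -0.22, -0.28, -0.28], "rz":[0, 0, 0, 0], "aperture":[0.05, 0.05, 0.05, 0.05]},
)

```text
clock: 26.92
tool_pos: [0.5301, -0.3482, 0.1811]
orientation: [179.9, -0.3, -6.3]
force: [-0.1, 0.3, -0.6]
opening: 0.0499
gripper_force: 0.0
```

```bash
python3 -c "
from h import *
print(totool([.5825,-.1515,.19]))"
```

```text
[ 0.03063861 -0.20124941 -0.00902334]
```

To row units: -0.201 m is -0.402, -0.16 m is -0.32, 6.2 degrees is 0.0689.

Call:
send_path(
  ticks={"tx":[0.016, 0.032, 0.048, 0.062, 0.062, 0.062], "ty":[-0.1, -0.2, -0.32, -0.402, -0.402, -0.402], "tz":[-0.02, -0.02, -0.02, -0.02, -0.02, -0.02], "rz":[0.0689, 0.0689, 0.0689, 0.0689, 0.0689, 0.0689], "aperture":[0.044, 0.044, 0.044, 0.044, 0.044, 0.044]},
)

```text
clock: 27.68
tool_pos: [0.581, -0.1511, 0.1867]
orientation: [180.0, 0.1, -12.5]
force: [-0.4, -0.0, -0.7]
opening: 0.044
gripper_force: 0.0
```

```bash
python3 car.py w12.png; python3 -c "
from h import *
print(totool([.5825,-.1515,.036]))"
```

```text
tcp [ 0.5809 -0.1516  0.1869] -12.518069241591736
label [ 0.5882 -0.3531  0.0371] long axis -6.3 top ctr [ 0.5888 -0.3506] size [0.0389 0.0517] lab [0.0189 0.0247]
label [ 0.503  -0.4468  0.0298] long axis 1.6 top ctr [ 0.5178 -0.4431] size [0.0093 0.0618] lab [0.0047 0.0394]
label [ 0.5821 -0.1519  0.0372] long axis -12.5 top ctr [ 0.5831 -0.1523] size [0.0357 0.0509] lab [0.0167 0.0227]
label [ 0.5445 -0.2753  0.0394] long axis -6.1 top ctr [ 0.5615 -0.2773] size [0.0063 0.0564] lab [0.0083 0.0286]
label [ 0.5275 -0.346   0.0372] long axis -6.2 top ctr [ 0.529  -0.3438] size [0.0389 0.0528] lab [0.019  0.0246]
[ 0.00168395 -0.00047493  0.15087475]
```

To row units: 0.15 m is 0.3, 0.12 m is 0.24.

Call:
send_path(
  ticks={"tx":[0.002, 0.002, 0.002, 0.002, 0.002, 0.002, 0.002, 0.002], "ty":[0, 0, 0, 0, 0, 0, 0, 0], "tz":[0.12, 0.24, 0.3, 0.3, 0.3, 0.3, 0.3, 0.3], "rz":[0, 0, 0, 0, 0, 0, 0, 0], "aperture":[0.044, 0.044, 0.044, 0.044, 0.044, 0.01, 0.01, 0.01]},
)

```text
clock: 28.72
tool_pos: [0.5835, -0.1516, 0.0394]
orientation: [-180.0, -0.2, -12.5]
force: [-1.5, -1.3, 7.3]
opening: 0.0356
gripper_force: 30.0
```

Call:
send_path(
  ticks={"tx":[0, 0, 0, 0, 0], "ty":[0, 0, 0, 0, 0], "tz":[0, -0.1, -0.2, -0.24, -0.24], "rz":[0, 0, 0, 0, 0], "aperture":[0.01, 0.01, 0.01, 0.01, 0.01]},
)

```text
clock: 29.35
tool_pos: [0.5834, -0.1511, 0.16]
orientation: [-179.9, -0.3, -12.5]
force: [-0.5, -0.1, -1.6]
opening: 0.0359
gripper_force: 30.0
```

```bash
python3 -c "
from h import *
print(totool([.470,-.3407,.155]))"
```

```text
[-0.06980824  0.20962526  0.00443232]
```

To row units: 0.21 m is 0.42, 0.15 m is 0.3, -6.2 degrees is -0.0689.

Call:
send_path(
  ticks={"tx":[-0.034, -0.068, -0.1, -0.14, -0.14, -0.14, -0.14], "ty":[0.1, 0.2, 0.3, 0.42, 0.42, 0.42, 0.42], "tz":[0, 0, 0, 0, 0, 0, 0], "rz":[-0.0689, -0.0689, -0.0689, -0.0689, -0.0689, -0.0689, -0.0689], "aperture":[0.01, 0.01, 0.01, 0.01, 0.01, 0.01, 0.01]},
)

```text
clock: 30.22
tool_pos: [0.469, -0.3404, 0.1571]
orientation: [-180.0, 0.0, -6.2]
force: [0.9, -1.0, -0.1]
opening: 0.0359
gripper_force: 30.0
```

Call:
send_path(
  ticks={"tx":[0, 0, 0, 0, 0, 0, 0, 0], "ty":[0, 0, 0, 0, 0, 0, 0, 0], "tz":[0.1, 0.2, 0.232, 0.24, 0.24, 0.24, 0.24, 0.24], "rz":[0, 0, 0, 0, 0, 0, 0, 0], "aperture":[0.01, 0.01, 0.01, 0.01, 0.01, 0.01, 0.05, 0.05]},
)

```text
clock: 31.22
tool_pos: [0.4689, -0.3413, 0.0379]
orientation: [180.0, -0.0, -6.3]
force: [0.1, 0.7, 0.0]
opening: 0.0478
gripper_force: 0.0
```

Call:
send_path(
  ticks={"tx":[0, 0, 0, 0], "ty":[0, 0, 0, 0], "tz":[-0.1, -0.22, -0.28, -0.28], "rz":[0, 0, 0, 0], "aperture":[0.05, 0.05, 0.05, 0.05]},
)

```text
clock: 31.72
tool_pos: [0.4701, -0.3419, 0.1808]
orientation: [179.9, -0.3, -6.3]
force: [0.3, 0.6, -1.3]
opening: 0.0497
gripper_force: 0.0
```

```bash
python3 car.py w13.png; python3 -c "
from h import *
print(totool([.5747,.0175,.19]))"
```

```text
tcp [ 0.4691 -0.3414  0.1788] -6.304515994510869
label [ 0.5795 -0.4558  0.0351] long axis -6.6 top ctr [ 0.575 -0.455] size [0.0055 0.0807] lab [0.0074 0.089 ]
label [ 0.5881 -0.3532  0.0372] long axis -6.3 top ctr [ 0.5875 -0.3531] size [0.0357 0.0512] lab [0.0186 0.0242]
label [ 0.5309 -0.279   0.0372] long axis -6.5 top ctr [ 0.5307 -0.2789] size [0.0035 0.0905] lab [0.0049 0.1587]
label [ 0.5273 -0.3463  0.0372] long axis -5.6 top ctr [ 0.5275 -0.3461] size [0.0352 0.0509] lab [0.018  0.0237]
label [ 0.4603 -0.4422  0.0358] long axis -6.4 top ctr [ 0.4731 -0.4435] size [0.0048 0.0638] lab [0.0073 0.0455]
label [ 0.4685 -0.3403  0.0373] long axis -6.3 top ctr [ 0.4695 -0.3403] size [0.0357 0.0521] lab [0.0183 0.0233]
label [ 0.3709 -0.3307  0.0375] long axis 83.6 top ctr [ 0.371  -0.3304] size [0.0087 0.0914] lab [0.0109 0.1131]
[ 0.06557578 -0.36830884 -0.01115418]
```

To row units: -0.368 m is -0.736, 0.066 m is 0.132, -20.2 degrees is -0.2244.

Call:
send_path(
  ticks={"tx":[0.02, 0.04, 0.06, 0.08, 0.1, 0.132, 0.132, 0.132], "ty":[-0.11, -0.22, -0.33, -0.44, -0.56, -0.68, -0.736, -0.736], "tz":[-0.02, -0.02, -0.02, -0.02, -0.02, -0.02, -0.02, -0.02], "rz":[-0.0778, -0.1556, -0.2244, -0.2244, -0.2244, -0.2244, -0.2244, -0.2244], "aperture":[0.044, 0.044, 0.044, 0.044, 0.044, 0.044, 0.044, 0.044]},
)

```text
clock: 32.78
tool_pos: [0.5742, 0.0191, 0.1859]
orientation: [180.0, 0.2, 14.1]
force: [0.5, 0.3, 0.3]
opening: 0.0444
gripper_force: 0.0
```

Call:
send_path(
  ticks={"tx":[0], "ty":[0], "tz":[0], "rz":[0], "aperture":[0.044]},
)

```text
clock: 32.9
tool_pos: [0.5739, 0.0169, 0.1865]
orientation: [180.0, 0.1, 13.9]
force: [-1.1, -0.2, -0.5]
opening: 0.0441
gripper_force: 0.0
```

```bash
python3 car.py w14.png; python3 -c "
from h import *
print(totool([.5747,.0175,.05]))"
```

```text
tcp [0.5741 0.0165 0.1868] 13.868884639191702
label [0.5743 0.0182 0.0372] long axis 13.9 top ctr [0.5753 0.0185] size [0.0356 0.0509] lab [0.0167 0.0227]
label [ 0.4237 -0.2612  0.0404] long axis -4.2 top ctr [ 0.4218 -0.2616] size [0.0147 0.0377] lab [0.0163 0.0341]
[ 0.00104234 -0.00079507  0.13680667]
```

View pics/w14.png

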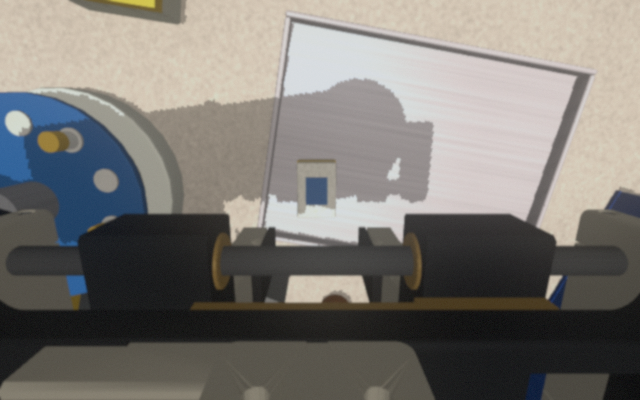

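The tray now holds only one carton, at (316,187), close to the left wall, so I'm gripping it a little higher.

To row units: 0.138 m is 0.276, 0.11 m is 0.22.

Call:
send_path(
  ticks={"tx":[0.002, 0.002, 0.002, 0.002, 0.002, 0.002, 0.002, 0.002], "ty":[-0.002, -0.002, -0.002, -0.002, -0.002, -0.002, -0.002, -0.002], "tz":[0.12, 0.22, 0.276, 0.276, 0.276, 0.276, 0.276, 0.276], "rz":[0, 0, 0, 0, 0, 0, 0, 0], "aperture":[0.044, 0.044, 0.044, 0.044, 0.044, 0.01, 0.01, 0.01]},
)

```text
clock: 33.95
tool_pos: [0.5763, 0.0186, 0.0512]
orientation: [180.0, -0.1, 13.9]
force: [-1.1, -0.7, 6.7]
opening: 0.0357
gripper_force: 30.0
```

Call:
send_path(
  ticks={"tx":[0, 0, 0, 0, 0], "ty":[0, 0, 0, 0, 0], "tz":[0, -0.1, -0.2, -0.24, -0.24], "rz":[0, 0, 0, 0, 0], "aperture":[0.01, 0.01, 0.01, 0.01, 0.01]},
)

```text
clock: 34.58
tool_pos: [0.5762, 0.019, 0.1719]
orientation: [-180.0, -0.3, 13.9]
force: [-0.8, 0.2, -0.4]
opening: 0.0356
gripper_force: 30.0
```

```bash
python3 -c "
from h import *
print(totool([.410,-.334,.17]))"
```

```text
[-0.24624254  0.30263751  0.00059267]
```

To row units: 0.303 m is 0.606, 0.265 m is 0.53, 20.2 degrees is 0.2244.

Call:
send_path(
  ticks={"tx":[-0.07, -0.14, -0.21, -0.28, -0.36, -0.43, -0.492, -0.492], "ty":[0.086, 0.172, 0.26, 0.35, 0.44, 0.53, 0.606, 0.606], "tz":[0, 0, 0, 0, 0, 0, 0, 0], "rz":[0.0778, 0.1556, 0.2244, 0.2244, 0.2244, 0.2244, 0.2244, 0.2244], "aperture":[0.01, 0.01, 0.01, 0.01, 0.01, 0.01, 0.01, 0.01]},
)

```text
clock: 35.58
tool_pos: [0.407, -0.3366, 0.1681]
orientation: [-180.0, 0.1, -6.5]
force: [0.4, 0.7, -1.1]
opening: 0.0359
gripper_force: 30.0
```

Call:
send_path(
  ticks={"tx":[0], "ty":[0], "tz":[0], "rz":[0], "aperture":[0.01]},
)

```text
clock: 35.7
tool_pos: [0.4088, -0.3345, 0.1686]
orientation: [-180.0, 0.1, -6.4]
force: [0.3, 0.6, -0.2]
opening: 0.0354
gripper_force: 30.0
```

```bash
python3 car.py w15.png;python3 -c "
from h import *
print(totool([.410,-.334,.0505]))"
```

```text
tcp [ 0.4092 -0.3341  0.1688] -6.2932888573349155
label [ 0.4934 -0.2747  0.0369] long axis -6.1 top ctr [ 0.4934 -0.2746] size [0.0039 0.091 ] lab [0.0054 0.1658]
label [ 0.4777 -0.4442  0.035 ] long axis -6.6 top ctr [ 0.478  -0.4442] size [0.0054 0.0903] lab [0.0076 0.1669]
label [ 0.5275 -0.3462  0.0372] long axis -6.4 top ctr [ 0.5269 -0.3462] size [0.0357 0.0512] lab [0.0185 0.0243]
label [ 0.4688 -0.3402  0.0372] long axis -6.3 top ctr [ 0.4685 -0.3402] size [0.0357 0.0511] lab [0.018 0.024]
[ 0.00093517 -0.00012225  0.11831974]
```

To row units: 0.119 m is 0.238, 0.115 m is 0.23.

Call:
send_path(
  ticks={"tx":[0, 0, 0, 0, 0, 0, 0, 0], "ty":[0, 0, 0, 0, 0, 0, 0, 0], "tz":[0.1, 0.2, 0.23, 0.238, 0.238, 0.238, 0.238, 0.238], "rz":[0, 0, 0, 0, 0, 0, 0, 0], "aperture":[0.01, 0.01, 0.01, 0.01, 0.01, 0.01, 0.05, 0.05]},
)

```text
clock: 36.75
tool_pos: [0.4097, -0.3348, 0.0509]
orientation: [180.0, -0.0, -6.3]
force: [-0.5, 0.4, 0.3]
opening: 0.048
gripper_force: 0.0
```

Call:
send_path(
  ticks={"tx":[0, 0, 0, 0, 0], "ty":[0, 0, 0, 0, 0], "tz":[-0.1, -0.22, -0.3, -0.3, -0.3], "rz":[0, 0, 0, 0, 0], "aperture":[0.05, 0.05, 0.02, 0.0, 0.0]},
)

```text
clock: 37.38
tool_pos: [0.409, -0.3344, 0.2002]
orientation: [-180.0, 0.0, -6.3]
force: [0.3, 0.5, -0.7]
opening: 0.0257
gripper_force: 0.0
```

```bash
python3 car.py w16.png; python3 -c "
from h import *
print(totool([.4322,-.1140,.14]))"
```

```text
tcp [ 0.4087 -0.3344  0.1996] -6.313763437343898
label [ 0.5228 -0.4494  0.0345] long axis -6.3 top ctr [ 0.5185 -0.4487] size [0.0049 0.0817] lab [0.0067 0.0994]
label [ 0.5002 -0.2755  0.0371] long axis -6.4 top ctr [ 0.5007 -0.2754] size [0.0031 0.0907] lab [0.0046 0.1104]
label [ 0.5273 -0.3462  0.0371] long axis -6.2 top ctr [ 0.5271 -0.3462] size [0.0356 0.0509] lab [0.0182 0.0243]
label [ 0.4688 -0.3403  0.0373] long axis -6.3 top ctr [ 0.4689 -0.3402] size [0.0357 0.0509] lab [0.0176 0.0232]
label [ 0.3926 -0.4345  0.0356] long axis -6.6 top ctr [ 0.4052 -0.4357] size [0.0047 0.0636] lab [0.0061 0.0458]
label [ 0.4083 -0.3337  0.0372] long axis -6.3 top ctr [ 0.4092 -0.3337] size [0.0357 0.0523] lab [0.0185 0.0237]
label [ 0.4045 -0.2646  0.0363] long axis -6.4 top ctr [ 0.4208 -0.2665] size [0.003 0.057] lab [0.0044 0.0291]
label [ 0.3708 -0.3287  0.0344] long axis 83.7 top ctr [ 0.371  -0.3289] size [0.0042 0.0903] lab [0.0064 0.1113]
[-0.00081348 -0.2216207   0.05973975]
```

To row units: -0.222 m is -0.444, 0.04 m is 0.08.

Call:
send_path(
  ticks={"tx":[0, 0, 0, 0, 0, 0], "ty":[-0.11, -0.22, -0.34, -0.444, -0.444, -0.444], "tz":[0, 0.04, 0.08, 0.12, 0.12, 0.12], "rz":[0, 0, 0, 0, 0, 0], "aperture":[0, 0, 0, 0, 0, 0]},
)

```text
clock: 38.17
tool_pos: [0.4333, -0.114, 0.1398]
orientation: [180.0, 0.1, -6.2]
force: [0.8, -0.2, -0.4]
opening: 0.0005
gripper_force: 0.0
```

```bash
python3 - <<'E'
from h import *
np.set_printoptions(precision=4,suppress=True)
for n in("wrist","top","side"):
    s=cam(n);H=hsv(s);P=cloud(s);c=comps((H[...,0]>45)&(H[...,0]<80)&(H[...,1]>100)&(H[...,2]>40),15)
    if c:
        g=max(c,key=lambda x:x[1]);z=np.nanmedian(P[g[0]][:,2]);print(n,g[1],plane(s,[g[2]],.0215),z)
    save(s,"b_"+n+".png")
print(ctrl.get_obs()["tool_pos"],totool([.4322,-.114,.0215+.025]))
E
```

```text
wrist 1170 [[ 0.4325 -0.1149  0.0215]] 0.021633095004461173
side 69 [[ 0.4327 -0.1184  0.0215]] 0.021179842795946424
[ 0.4336 -0.115   0.1405] [-0.0015 -0.0009  0.094 ]
```

To row units: 0.103 m is 0.206, 0.096 m is 0.192.

Call:
send_path(
  ticks={"tx":[-0.002, -0.002, -0.002, -0.002, -0.002, -0.002], "ty":[0, 0, 0, 0, 0, 0], "tz":[0.1, 0.17, 0.192, 0.206, 0.206, 0.206], "rz":[0, 0, 0, 0, 0, 0], "aperture":[0, 0, 0, 0, 0, 0]},
)

```text
clock: 39.08
tool_pos: [0.4314, -0.1151, 0.0406]
orientation: [179.9, 0.1, -6.3]
force: [-16.0, 0.4, 42.4]
opening: 0.0008
gripper_force: 20.9
```

```bash
python3 -c "
from h import *
print(ctrl.get_obs()['force'],ctrl.get_obs()['tool_pos'])"
```

```text
[-16.04460902   0.37963887  42.41909529] [ 0.43140863 -0.11509203  0.04056455]
```

To row units: -0.2 m is -0.4, -0.15 m is -0.3.

Call:
send_path(
  ticks={"tx":[0, 0, 0, -0.04, -0.04, -0.04], "ty":[0, 0, 0, 0, 0, 0], "tz":[-0.06, -0.18, -0.3, -0.4, -0.4, -0.4], "rz":[0, 0, 0, 0, 0, 0], "aperture":[0, 0, 0, 0, 0, 0]},
)

```text
clock: 39.83
tool_pos: [0.4129, -0.112, 0.2386]
orientation: [-179.9, -0.1, -6.3]
force: [0.7, -0.6, -0.4]
opening: 0.0003
gripper_force: 0.0
```

```bash
python3 - <<'E'
from h import *
w=cam("wrist");t=cam("top");save(w,"w17.png")
a=t["frame"][150:275,210:460]; b=cam("side")["frame"][120:360,240:400]
c=np.zeros((600,800,3),np.uint8); c[:375,:750]=cv2.resize(a,(750,375),interpolation=cv2.INTER_CUBIC)
cv2.imwrite("pics/fin.png",c[...,::-1])
H=hsv(w);P=cloud(w);g=max(comps((H[...,0]>45)&(H[...,0]<80)&(H[...,1]>100)&(H[...,2]>40),15),key=lambda x:x[1]);print("button z",np.nanmedian(P[g[0]][:,2]))
T=cloud(t);h=hsv(t);print("pin top",T[254,242-2:242+6])
E
python3 car.py
```

```text
tcp [ 0.4125 -0.1119  0.2367] -6.315184693834127
label [ 0.5644 -0.2774  0.0407] long axis -6.0 top ctr [ 0.543  -0.2755] size [0.0062 0.0483] lab [0.0067 0.007 ]
label [ 0.5539 -0.2765  0.0423] long axis -6.2 top ctr [ 0.5377 -0.2747] size [0.0064 0.058 ] lab [0.0047 0.0118]
label [ 0.5273 -0.3461  0.0371] long axis -6.3 top ctr [ 0.527  -0.3436] size [0.039  0.0522] lab [0.019  0.0239]
label [ 0.4125 -0.4312  0.0361] long axis -6.5 top ctr [ 0.4114 -0.4363] size [0.014  0.0907] lab [0.0837 0.1642]
label [ 0.4686 -0.34    0.0371] long axis -6.4 top ctr [ 0.4685 -0.3375] size [0.0391 0.0505] lab [0.0187 0.0243]
label [ 0.4081 -0.3334  0.0371] long axis -6.4 top ctr [ 0.4089 -0.331 ] size [0.0391 0.051 ] lab [0.0185 0.0234]Traceback (most recent call last):
  File "<stdin>", line 6, in <module>
ValueError: max() iterable argument is empty
```

View pics/fin.png

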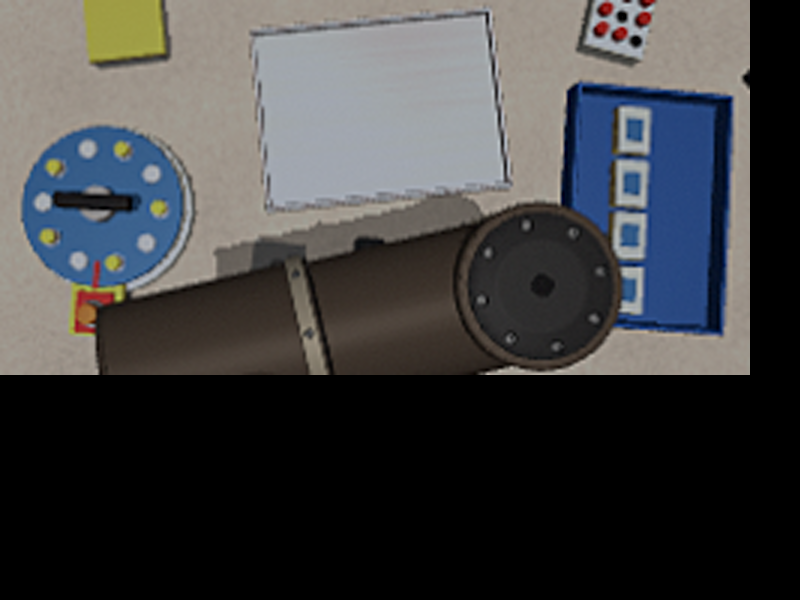

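The tray is empty, the four cartons lie in a row in the tote at columns 630–650, and the pin is still in the tongue at (88,312). The press went down 5.9 mm onto its stop.

Call:
send_path(
  ticks={"tx":[0, 0], "ty":[0, 0], "tz":[0, 0], "rz":[0, 0], "aperture":[0, 0]},
)

```text
clock: 40.28
tool_pos: [0.4128, -0.1118, 0.2371]
orientation: [180.0, 0.1, -6.3]
force: [-0.6, -0.2, 0.5]
opening: 0.0004
gripper_force: 0.0
```

```bash
python3 -c "
from plant import ctrl
print(ctrl.close_job())"
```

```text
the job is handed in; nothing more can be done
None
```

I turned the carousel into line, put the pin fully home, placed all four cartons upright in the tote and pressed the green button down to its stop; the job is handed in, but no verdict was returned, and the button's spring-back was not seen because the gripper hid it.

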